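# Load the stair shelf and clamp its sliding stop

## Task

Stand all the white porcelain tea jars that are on the ledge upright in one row along the low shelf, between its fixed end and its sliding stop: loosen the stop's clamp knob, slide the stop back to make room, load the jars, then slide the stop up until the row is snug with no gaps and turn the clamp knob fully tight again. The jars are thin, so hold them with a light grip and press the stop against them only gently, and leave the other things on the ledge where they are.

Things in the scene. Friction and masses are not known exactly. Their poses are not given: they have to be found in the camera images.
- shelf: low wooden shelf, fixed to the ledge: board 186 mm deep (x -66 to +120 mm), 480 mm long (y), 18 mm thick; origin under the board on the row line x = 0, where the jar centres go (within 18 mm). Front lip x -66 to -58, 28 mm above the ledge; aluminium rail 20 mm wide at x = +80, top 34 mm above the ledge; back strip 50 mm high at x = +114. Its place and yaw (a few degrees) vary
- row_start (a point): where the row begins: point on the shelf's top face (18 mm above the ledge) on the row line, at the inner face of the fixed end, a dark wooden cheek that reaches 68 mm above the ledge (x from -45 to +50 mm). Axes as the shelf's: y runs along the row towards the sliding stop, x away from the robot, z up
- stop_face (a point): point on the row line on the face of the sliding stop's plate that looks at the jars (towards the fixed end), 43 mm above the ledge; axes as the shelf's. The plate is dark wood, 12 mm thick, 105 mm wide across the shelf (x from -45 to +60 mm), its top 70 mm above the ledge
- stop (a joint): the sliding stop: clear distance in m between the fixed end's face and the stop's face, 0 to 0.36; it grows as the stop slides along the shelf's +y. About 2 N moves it when the clamp is loose; when the clamp is tight it will not slide. It can be slid by holding the knob or pushing its plate or carriage (a steel block 40 by 44 mm on the rail, top 56 mm above the ledge, with the knob on its middle)
- knob (a joint): the clamp knob: 0 = fully loose, 1.4 rad = fully tight (end stops at both). Turns clockwise seen from above to tighten, stays where it is left; it starts tight. Loose below 0.4, tight above 1.15; needs about 0.2 N m, turned by a bar
- knob_grip (a point): where to grip the knob: a black upright bar 50 mm long, 14 mm wide and 30 mm high (64 to 94 mm above the ledge) on the stop's carriage; the point is on its turning axis, 80 mm above the ledge. Its x axis lies along the bar and turns with it (along the shelf's x when fully loose), z up. The axis is 80 mm behind the row line and 22 mm beyond the stop's face (+y)
- jar1_mid (a point): thin white porcelain tea jar, a plain upright cylinder 60 mm in diameter and 50 mm high with a 50 mm wide white lid on top, 62 mm high in all, heaviest at the foot, about 0.25 kg; this point is its centre, 31 mm above its foot. It stands on the ledge (z = 0) at the start, is absent in some runs, and cracks if squeezed with more than 100 N or shoved hard (over 40 N) with the stop
- jar2_mid (a point): thin white porcelain tea jar, a plain upright cylinder 60 mm in diameter and 50 mm high with a 50 mm wide white lid on top, 62 mm high in all, heaviest at the foot, about 0.25 kg; this point is its centre, 31 mm above its foot. It stands on the ledge (z = 0) at the start, is absent in some runs, and cracks if squeezed with more than 100 N or shoved hard (over 40 N) with the stop
- jar3_mid (a point): thin white porcelain tea jar, a plain upright cylinder 60 mm in diameter and 50 mm high with a 50 mm wide white lid on top, 62 mm high in all, heaviest at the foot, about 0.25 kg; this point is its centre, 31 mm above its foot. It stands on the ledge (z = 0) at the start, is absent in some runs, and cracks if squeezed with more than 100 N or shoved hard (over 40 N) with the stop
- jar4_mid (a point): thin white porcelain tea jar, a plain upright cylinder 60 mm in diameter and 50 mm high with a 50 mm wide white lid on top, 62 mm high in all, heaviest at the foot, about 0.25 kg; this point is its centre, 31 mm above its foot. It stands on the ledge (z = 0) at the start, is absent in some runs, and cracks if squeezed with more than 100 N or shoved hard (over 40 N) with the stop
- jar5_mid (a point): thin white porcelain tea jar, a plain upright cylinder 60 mm in diameter and 50 mm high with a 50 mm wide white lid on top, 62 mm high in all, heaviest at the foot, about 0.25 kg; this point is its centre, 31 mm above its foot. It stands on the ledge (z = 0) at the start, is absent in some runs, and cracks if squeezed with more than 100 N or shoved hard (over 40 N) with the stop
- candy_tin: closed red tin candy box, 104 by 154 mm, 62 mm high; leave it alone; origin under its centre
- teapot: small blue ceramic teapot, body 116 mm wide, 105 mm high, spout to -x, handle to +x, 180 mm long in all; leave it alone; origin under its centre
- glass_jar: glass jar with a steel twist cap, 80 mm in diameter, 118 mm high; not one of the tea jars, leave it alone; origin under its centre
- incense_holder: dark wooden incense holder, a flat bar 45 by 200 mm, 14 mm thick with a brass cup; leave it alone; origin under its centre

How it is judged:
By the outcome, as a careful person would: the job done as asked, in the order asked, and still so for the second after the job is handed in, with the robot touching nothing.
Of jar1, jar2, jar3, jar4, jar5 only 3 to 5 are there at a start; the rules pass over those that are not, and their reading is None.
At some moment in a run one of jar1, jar2, jar3, jar4, jar5 may be knocked a few centimetres aside while the robot is not near it.
It also fails if it takes over 210 s, if anything falls off the work surface, if the arm or the gripper's body presses on something with over 40 N, if the wrist force passes 120 N, or if a joint passes its speed limit or range.

## Robot

A 7-joint arm with a two-finger parallel gripper is mounted at the origin on the work surface. World frame = base frame: x ahead of the robot, y to its left, z up, the work surface at z = 0. Lengths are in m, angles in rad, forces in N, time in s.
With the tool pointing down it reaches from about 0.4 to 0.85 m from the base axis. Payload 6.9 kg.
Tool frame: the origin (TCP) lies midway between the tips of the shut fingers; the grasp point (between the pads) lies behind it (arm.pinch_z is the x of the grasp point in the tool frame, in m); x points along the fingers, z is the direction in which the jaws open and shut, and the axes are right-handed (so a half turn about x gives the same grasp; the last joint's range is limited). The gripper opens to 85 mm and grips with 20 to 120 N. Pads are 22 mm wide; open, the fingers measure 114 mm over their backs; the gripper's body (76 mm by 85 mm) begins 54 mm behind the grasp point. The pads swing forward as they close: fully open they stand 13 mm farther back than shut.
Start: joints at [-1.175, 0.507, -0.238, 1.5, 0.126, 1.149, -0.155], TCP at [0.179, 0.599, 0.193] pointing down, gripper open.
Joint ranges: [-3.08, 3.08], [-0.24, 2.05], [-1.43, 1.35], [0, 2.5], [-1.52, 4.66], [0.17, 1.96], [-2.89, 2.89]. Speed limits (rad/s): [2.39, 2.39, 3.14, 3.14, 3.14, 3.14, 3.14].

## Interface

Orientations are given as [roll, pitch, yaw] about the fixed x, y, z axes, in that order (R = Rz(yaw) Ry(pitch) Rx(roll)).
In Python, from station import arm gives the robot as it stands. The module is installed in compiled form; this text tells all that it offers.
- The arm moves only by the tool step_arm, never from a script. Its argument "moves" is one flat list of numbers, 7 for each row, row after row: the shift along the world's x, y, z in mm, then the turn, a rotation vector about the world's x, y, z in rad, then the finger opening in mm, from 0 to 85.4. In form: [tx, ty, tz, wx, wy, wz, claw, tx, ty, tz, wx, wy, wz, claw, ...]. A call has 1 to 10 rows; each row is the pose to reach, as a shift and turn from the pose commanded when the call began; what a row does not reach only later rows make up. A row lasts 1/12 s, in which the tool goes at most 41.7 mm and 7.16 degrees, less where a joint would pass 70% of its speed; a pose out of reach is approached as far as the arm can. A call with a gripper value outside its range is refused whole. The fingers move at their own pace and stop on an object; "squeeze" is the grip in N (left out, the last holds). Time passes only in rows, so rows that repeat a pose let the fingers close. It gives the time, the measured TCP pose, the force and the opening at its end, in the units of the state.
- arm.sense(): the state, without advancing time (a new reading comes with each control period).
- arm.read_camera(name): name is "scene" or "top" or "wrist"; returns the picture (400x640x3 uint8, blue, green, red); there is no depth.
- arm.camera_params(name): a dict with "vfov" (degrees; the focal length in pixels is half the picture's height over the tangent of half this angle, whatever the lens; pixels are square), "cx", "cy" (the principal point, pixels), "D" ([k1, k2, p1, p2, k3] as OpenCV has them; the pictures are not rectified), "cam_to_world" (4x4, takes a point from camera to world coordinates). Camera axes: x right, y up, looking along -z (the intrinsics and any distortion apply to the point x, -y, -z); pixel columns grow to the right and rows downward; lengths in m; the calibration is good to about 2 mm. A picture is of the moment at which its call begins: read the wrist's pose just before it. camera_params takes no time and is no camera call; for the wrist camera it gives the pose at the moment of the call.
- arm.close_job(): hands the job in, once; it reports no verdict.
The state is a dict: "t": time; "qpos": joint angles; "qd": joint speeds; "effort": joint torques, N m; "position": TCP position; "tool_rot": TCP orientation; "wrist_force": force on the tool from outside, world axes, zero at the start; "torque": the same for the moment, N m; "opening": opening from 0.0 (shut) to 1.0 (fully open).
Only numpy, scipy, OpenCV 4.12 (cv2) and the standard library are available. Lean on these libraries where they do the work, as an engineer would, in place of code of your own. Each camera call takes 0.05 s, during which the arm holds its last target.

## Working session

There is one attempt and no reset: what is moved stays moved. The work goes in short steps, Python scripts to look and compute and a tool call to move; the robot and the scene stay as the last step left them, time stands still between calls to the robot, and variables do not carry over. Pictures are saved under pics/ and viewed, and the job is handed in when it is done.

Besides the shell and the picture viewer there is one more tool, called after ">>>" as name(argument=value, ...) on one line, values as JSON. step_arm: Moves the arm, as the interface text tells. Its arguments: {"type":"object","properties":{"moves":{"type":"array"},"squeeze":{"type":"number"}},"required":["moves"]}

```bash
mkdir -p pics; ls; python3 - <<'E'
from station import arm
import cv2
print(arm.sense(), arm.pinch_z)
for n in ["scene","top","wrist"]:
    p=arm.camera_params(n); print(n,p)
    cv2.imwrite(f"pics/{n}0.png",arm.read_camera(n))
E
```

```text
pics
{'t': 0.0, 'qpos': array([-1.17452011,  0.50831224, -0.23748704,  1.5011239 ,  0.12569476,
        1.14889292, -0.15477065]), 'qd': array([ 0.00069642, -0.00016437,  0.00055467,  0.00083331,  0.00040903,
       -0.00045042,  0.00084346]), 'effort': array([-6.29273782e-04, -6.20581055e+01, -2.18650192e+00, -2.49649858e+01,
        1.27896963e-02,  1.18061629e-02, -4.19318621e-05]), 'position': array([0.17911814, 0.59819593, 0.1921474 ]), 'tool_rot': array([-3.11421902,  1.56904607, -1.83418842]), 'wrist_force': array([ 0.2741526 , -0.73649735,  0.02131092]), 'torque': array([ 0.0144887 , -0.00466139, -0.01731572]), 'opening': 0.9978339996920408} -0.0187
scene {'vfov': 56.60605738469705, 'cx': 323.63527646403827, 'cy': 195.6730894740025, 'D': array([-0.02281029,  0.        ,  0.        ,  0.        ,  0.        ]), 'cam_to_world': array([[ 0.04969137, -0.70511888,  0.70734584,  1.32967748],
       [ 0.99865542,  0.04555034, -0.02474906, -0.03166296],
       [-0.01476881,  0.70762457,  0.70643425,  0.8569925 ],
       [ 0.        ,  0.        ,  0.        ,  1.        ]])}
top {'vf
[... 164 characters left out ...]
rld': array([[-0.02040564,  0.98861672, -0.14906574,  0.35109041],
       [-0.99965827, -0.01773834,  0.01920125,  0.00840303],
       [ 0.0163385 ,  0.14940662,  0.98864084,  1.33190447],
       [ 0.        ,  0.        ,  0.        ,  1.        ]])}
wrist {'vfov': 71.27218544401163, 'cx': 323.38799122972347, 'cy': 203.40809454153376, 'D': array([7.42186128e-05, 0.00000000e+00, 0.00000000e+00, 0.00000000e+00,
       0.00000000e+00]), 'cam_to_world': array([[ 0.2849735 , -0.92618016, -0.24694212,  0.11505118],
       [ 0.9585345 ,  0.27500243,  0.07473465,  0.61774326],
       [-0.00130807, -0.25799994,  0.96614405,  0.37239994],
       [ 0.        ,  0.        ,  0.        ,  1.        ]])}
```

View pics/top0.png

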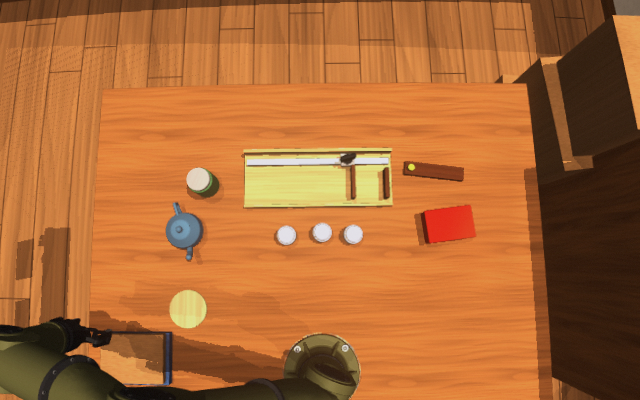

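View pics/scene0.png

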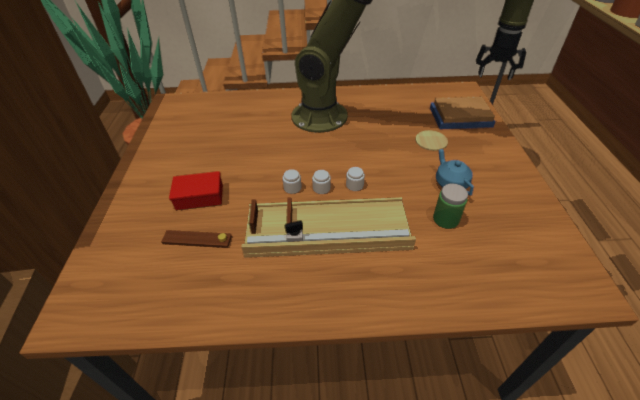

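View pics/wrist0.png

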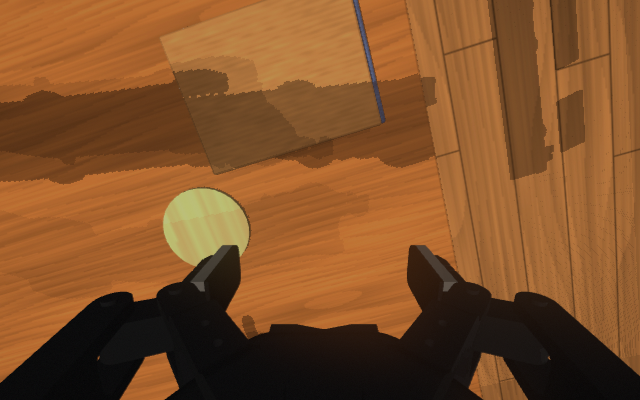

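The top view shows three white jars at about (286,235), (321,232) and (353,234). The shelf runs from (244,150) to (392,207), with the stop at x≈352 and the fixed end at x≈386. I'll enlarge for measurement.

```bash
cat > h.py <<'E'
import numpy as np, cv2, json
from station import arm
def K(p):
    f=200/np.tan(np.radians(p["vfov"]/2)); return np.array([[f,0,p["cx"]],[0,f,p["cy"]],[0,0,1.]])
def px2w(p,uv,z):
    u=cv2.undistortPoints(np.array(uv,float).reshape(-1,1,2),K(p),p["D"]).reshape(-1,2)
    T=p["cam_to_world"]; out=[]
    for a,b in u:
        d=T[:3,:3]@np.array([a,-b,-1]); o=T[:3,3]; out.append(o+d*(z-o[2])/d[2])
    return np.array(out)
def w2px(p,P):
    T=np.linalg.inv(p["cam_to_world"]); P=np.atleast_2d(P)
    c=(T[:3,:3]@P.T).T+T[:3,3]; c=c*np.array([1,-1,-1])
    return cv2.projectPoints(c.reshape(-1,1,3),np.zeros(3),np.zeros(3),K(p),p["D"])[0].reshape(-1,2)
def crop(img,x0,y0,w,h,s,name):
    c=cv2.resize(img[y0:y0+h,x0:x0+w],None,fx=s,fy=s,interpolation=cv2.INTER_CUBIC); cv2.imwrite(f"pics/{name}.png",c)
def toolR(s):
    from scipy.spatial.transform import Rotation as R
    return R.from_euler('xyz',s["tool_rot"]).as_matrix()
E
python3 - <<'E'
from h import *
t=cv2.imread("pics/top0.png"); crop(t,240,140,160,115,5,"top0c")
s=cv2.imread("pics/scene0.png"); crop(s,235,160,185,100,4,"scene0c")
E
```

```text
(no output)
```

View pics/top0c.png

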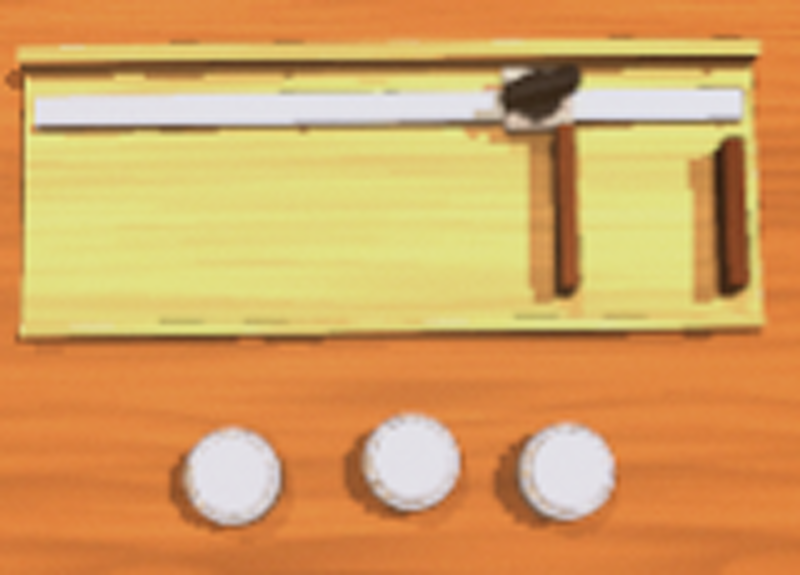

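View pics/scene0c.png

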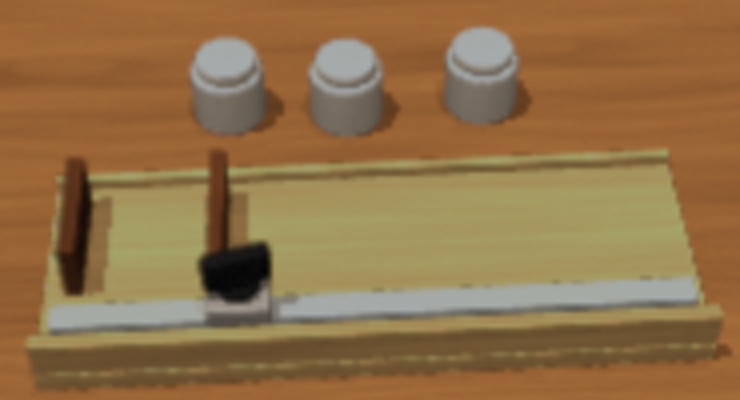

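```bash
python3 - <<'E'
from h import *
p=arm.camera_params("top")
c=lambda a:[(240+(x+.5)/5-.5,140+(y+.5)/5-.5) for x,y in a]
q=lambda a,z:print((px2w(p,c(a),z)*1000).round(1).tolist())
print("lip front L,R");q([(20,332),(763,327)],.028)
print("back strip top front/back");q([(18,50),(760,42)],.05)
print("rail top L,R centres");q([(35,110),(742,104)],.034)
print("cheek inner top bottom/top");q([(723,294),(722,138)],.068)
print("stop plate face (right edge) top");q([(577,292),(575,128)],.070)
print("stop left edge");q([(559,292),(557,130)],.070)
print("knob");q([(540,90)],.094)
q([(503,100),(580,80)],.094)
print("jars");q([(234,476),(412,462),(567,472)],.056)
# other: lip
E
```

```text
lip front L,R
[[523.8, 238.0, 28.0], [518.4, -238.6, 28.0]]
back strip top front/back
[[703.7, 237.2, 50.0], [701.3, -241.2, 50.0]]
rail top L,R centres
[[667.8, 228.6, 34.0], [664.1, -230.5, 34.0]]
cheek inner top bottom/top
[[534.5, -206.8, 68.0], [634.1, -210.5, 68.0]]
stop plate face (right edge) top
[[537.1, -115.2, 70.0], [641.5, -117.3, 70.0]]
stop left edge
[[537.3, -104.0, 70.0], [640.4, -105.9, 70.0]]
knob
[[660.4, -94.0, 94.0]]
[[654.4, -70.9, 94.0], [666.4, -119.1, 94.0]]
jars
[[427.8, 99.7, 56.0], [434.4, -10.7, 56.0], [426.3, -106.8, 56.0]]
```

```bash
python3 - <<'E'
from h import *
s=arm.sense(); print(toolR(s).round(3), s["qpos"].round(2))
E
```

```text
[[-0.    -0.958  0.287]
 [-0.001  0.287  0.958]
 [-1.    -0.    -0.001]] [-1.17  0.51 -0.24  1.5   0.13  1.15 -0.15]
```

>>> step_arm(moves=[20,-32,30,0,0,-0.05,85,40,-64,58,0,0,-0.1,85,61,-96,58,0,0,-0.16,85,82,-128,58,0,0,-0.22,85,103,-160,58,0,0,-0.28,85,124,-192,58,0,0,-0.34,85,145,-224,58,0,0,-0.4,85,166,-256,58,0,0,-0.46,85,187,-288,58,0,0,-0.52,85,208,-320,58,0,0,-0.58,85])

```text
t: 0.98
position: [0.3877, 0.2769, 0.251]
tool_rot: [1.183, 1.571, 1.88]
wrist_force: [0.8, 0.5, 0.3]
opening: 0.996
```

>>> step_arm(moves=[20,-32,0,0,0,-0.06,85,40,-64,0,0,0,-0.12,85,61,-96,0,0,0,-0.18,85,82,-128,0,0,0,-0.24,85,103,-160,0,0,0,-0.3,85,124,-192,0,0,0,-0.36,85,145,-224,0,0,0,-0.42,85,166,-256,0,0,0,-0.48,85,187,-288,0,0,0,-0.54,85,213,-328,0,0,0,-0.54,85])

```text
t: 1.82
position: [0.5974, -0.045, 0.2508]
tool_rot: [2.013, 1.57, 2.171]
wrist_force: [1.4, 1.1, -0.3]
opening: 0.997
```

```bash
python3 - <<'E'
from h import *
s=arm.sense(); print(s["t"],s["position"].round(4),toolR(s)[:,2].round(3), s["qpos"].round(2),np.abs(s["qd"]).max())
p=arm.camera_params("wrist"); np.save("pics/w1.npy",p["cam_to_world"])
cv2.imwrite("pics/w1.png",arm.read_camera("wrist"))
cv2.imwrite("pics/t1.png",arm.read_camera("top"))
E
```

```text
1.8167 [ 0.5974 -0.045   0.2508] [ 0.988  0.157 -0.   ] [-0.13  0.43  0.26  1.48 -0.11  1.25  0.3 ] 0.8674829816521026
```

View pics/w1.png

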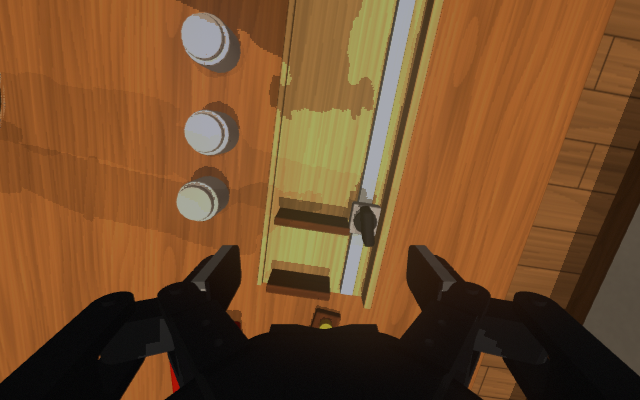

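```bash
python3 - <<'E'
from h import *
crop(cv2.imread("pics/w1.png"),255,180,130,130,6,"w1c")
crop(cv2.imread("pics/w1.png"),160,0,100,240,3,"w1j")
E
```

```text
(no output)
```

View pics/w1c.png

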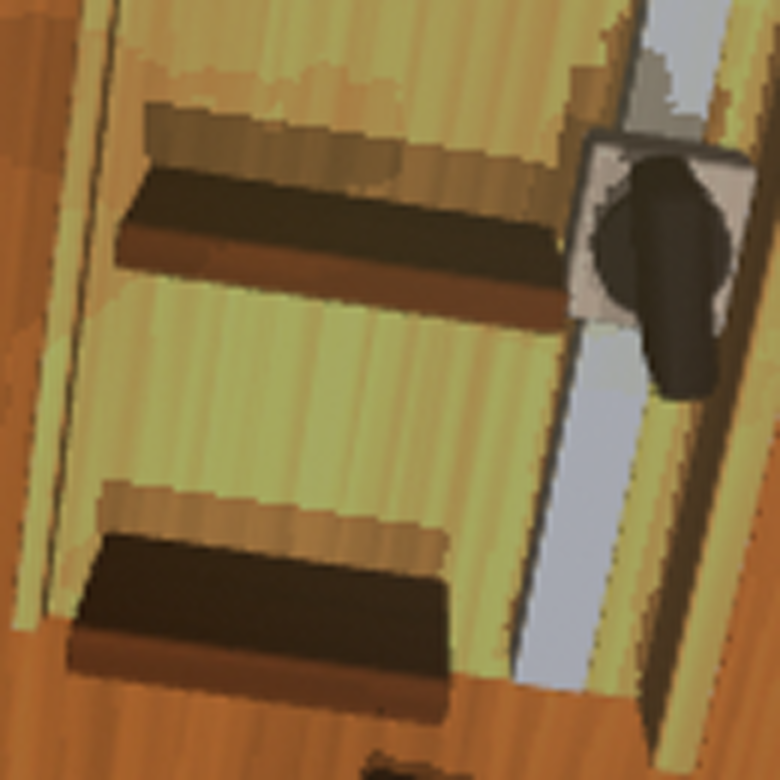

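View pics/w1j.png

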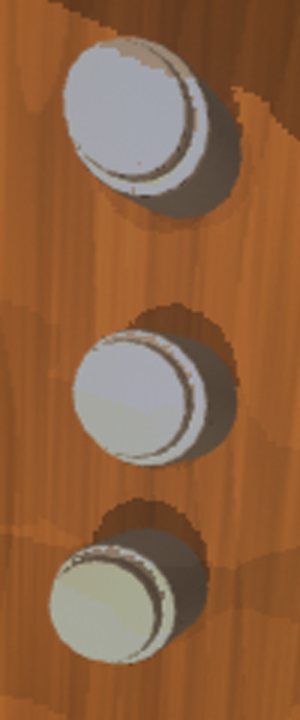

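```bash
python3 - <<'E'
from h import *
p=arm.camera_params("wrist"); p["cam_to_world"]=np.load("pics/w1.npy"); print(p["cam_to_world"][:3,3])
def q(n,a,z,o=(255,180),s=6):
    print(n,(px2w(p,[(o[0]+(x+.5)/s-.5,o[1]+(y+.5)/s-.5) for x,y in a],z)*1000).round(1)[:,:2].tolist())
q("lip outer",[(78,50),(15,628)],.028)
q("rail corners bottom",[(515,680),(585,690)],.034)
q("rail right top",[(722,50)],.034)
q("cheek inner top edge L,R",[(80,628),(448,672)],.068)
q("cheek inner bottom L,R",[(112,535),(445,578)],.018)
q("cheek outer top",[(70,672),(443,722)],.068)
q("plate face top L,R",[(118,266),(560,330)],.070)
q("plate back top",[(122,228),(565,287)],.070)
q("carriage top corners",[(592,135),(752,160),(572,318)],.056)
q("bar ends top",[(655,190),(688,390)],.094)
q("backstrip bottom end",[(655,765),(690,772)],.05)
q("jars",[(127,107),(130,398),(103,610)],.062,(160,0),3)
E
```

```text
[0.58571359 0.01989795 0.43103556]
lip outer [[517.4, -76.0], [517.8, -237.2]]
rail corners bottom [[652.8, -227.6], [672.0, -227.6]]
rail right top [[672.2, -49.8]]
cheek inner top edge L,R [[540.1, -209.2], [630.5, -206.8]]
cheek inner bottom L,R [[539.4, -211.0], [631.1, -209.4]]
cheek outer top [[539.0, -221.6], [631.6, -220.8]]
plate face top L,R [[538.9, -114.5], [641.1, -113.8]]
plate back top [[538.8, -105.3], [640.3, -103.3]]
carriage top corners [[641.8, -70.4], [679.7, -70.4], [645.5, -115.5]]
bar ends top [[651.4, -70.9], [667.3, -114.1]]
backstrip bottom end [[690.7, -236.5], [700.1, -237.1]]
jars [[427.0, 102.6], [433.5, -8.7], [426.0, -104.9]]
```

>>> step_arm(moves=[20,-14,-30,0,0,0.01,50,40,-28,-60,0,0,0.01,50,61,-42,-90,0,0,0.01,50,61,-42,-110,0,0,0.01,50,61,-42,-130,0,0,0.01,50,61,-42,-130,0,0,0.01,50,61,-42,-130,0,0,0.01,50])

```text
t: 2.5
position: [0.657, -0.0856, 0.12]
tool_rot: [2.785, 1.568, 2.956]
wrist_force: [-0.1, 1.1, 1.5]
opening: 0.585
```

```bash
python3 - <<'E'
from h import *
s=arm.sense(); print(s["t"],s["position"].round(4),toolR(s)[:,2].round(3),s["opening"],s["wrist_force"])
p=arm.camera_params("wrist"); np.save("pics/w2.npy",p["cam_to_world"])
cv2.imwrite("pics/w2.png",arm.read_camera("wrist"))
E
```

```text
2.5 [ 0.657  -0.0856  0.12  ] [ 0.986  0.17  -0.003] 0.5851923331979277 [-0.06754198  1.11226268  1.46726209]
```

View pics/w2.png

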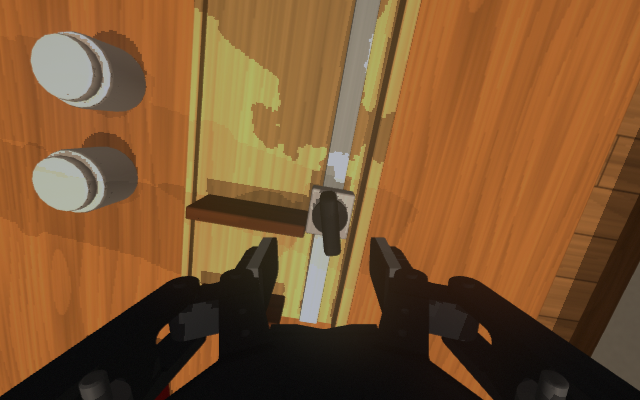

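```bash
python3 - <<'E'
from h import *
crop(cv2.imread("pics/w2.png"),280,170,90,110,7,"w2c")
E
```

```text
(no output)
```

View pics/w2c.png

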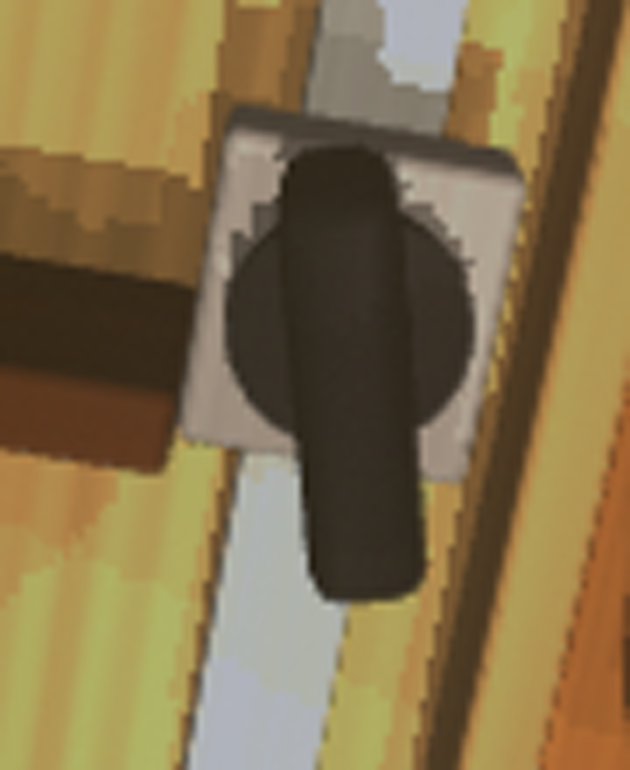

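```bash
python3 - <<'E'
from h import *
p=arm.camera_params("wrist"); p["cam_to_world"]=np.load("pics/w2.npy")
def q(n,a,z,o=(280,170),s=7):
    print(n,(px2w(p,[(o[0]+(x+.5)/s-.5,o[1]+(y+.5)/s-.5) for x,y in a],z)*1000).round(1)[:,:2].tolist())
q("carriage",[(230,128),(525,185),(460,480),(183,438)],.056)
q("bar",[(285,210),(400,215),(320,598),(425,598)],.094)
q("disk",[(350,325)],.064)
E
```

```text
carriage [[643.1, -72.5], [681.7, -73.3], [681.2, -114.6], [643.7, -115.1]]
bar [[650.8, -72.4], [663.2, -70.8], [662.5, -117.0], [674.4, -114.9]]
disk [[662.3, -93.3]]
```

>>> step_arm(moves=[5,-8,0,0,0,0,50,5,-8,-15,0,0,0,50,5,-8,-30,0,0,0,50,5,-8,-49,0,0,0,50,5,-8,-49,0,0,0,50,5,-8,-49,0,0,0,50], squeeze=30)

```text
t: 3.05
position: [0.6633, -0.0945, 0.0728]
tool_rot: [-0.645, 1.57, -0.475]
wrist_force: [0.5, -0.1, -0.4]
opening: 0.583
```

>>> step_arm(moves=[0,0,0,0,0,0,5,0,0,0,0,0,0,5,0,0,0,0,0,0,5,0,0,0,0,0,0,5,0,0,0,0,0,0,5,0,0,0,0,0,0,5])

```text
t: 3.55
position: [0.6631, -0.0942, 0.0723]
tool_rot: [-0.193, 1.57, -0.023]
wrist_force: [-1.2, 0.7, -0.0]
opening: 0.062
```

```bash
python3 - <<'E'
from h import *
p=arm.camera_params("wrist"); np.save("pics/w3.npy",p["cam_to_world"])
im=arm.read_camera("wrist");crop(im,230,150,180,150,4,"w3")
im=arm.read_camera("scene");crop(im,235,140,120,130,5,"s3")
E
```

```text
(no output)
```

View pics/w3.png

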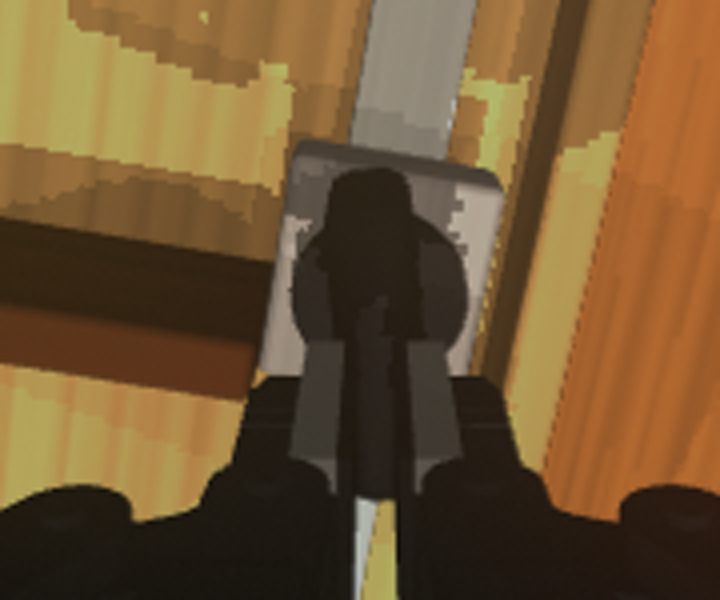

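View pics/s3.png

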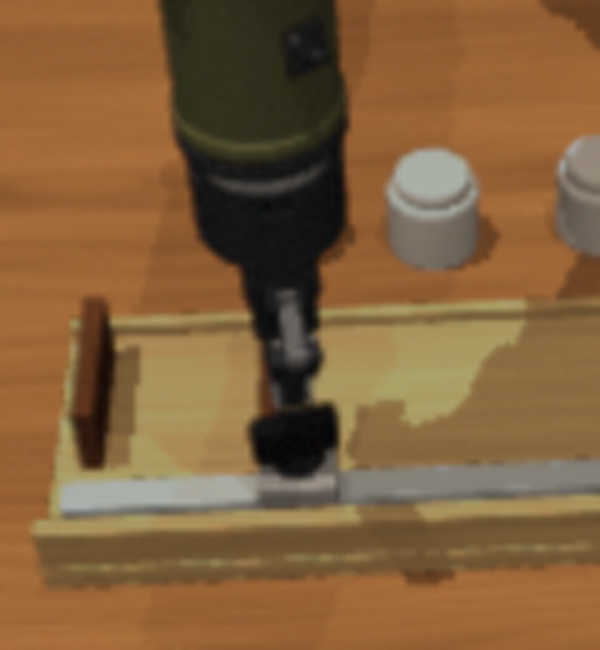

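>>> step_arm(moves=[0,0,0,0,0,0,0,0,0,0,0,0,0,0,0,0,0,0,0,0,0,0,0,0,0,0,0,0])

```text
t: 3.98
position: [0.6629, -0.0942, 0.0719]
tool_rot: [3.017, 1.571, -3.096]
wrist_force: [-0.8, 1.5, 0.2]
opening: 0.006
```

```bash
python3 - <<'E'
from h import *
im=arm.read_camera("wrist");crop(im,230,150,180,150,4,"w4")
p=arm.camera_params("wrist")
s=arm.sense();P=s["position"];R=toolR(s)
print(w2px(p,[P,P-[0,0,-.0187],P+R[:,2]*.03]), [( (u-230)*4,(v-150)*4) for u,v in w2px(p,[P,P+[0,0,.0187]])])
E
```

```text
[[325.49527149 228.76614703]
 [325.69130284 239.19640925]
 [369.28689214 228.85371009]] [(np.float64(381.98108594891755), np.float64(315.06458812044684)), (np.float64(382.76521135612984), np.float64(356.78563698204266))]
```

View pics/w4.png

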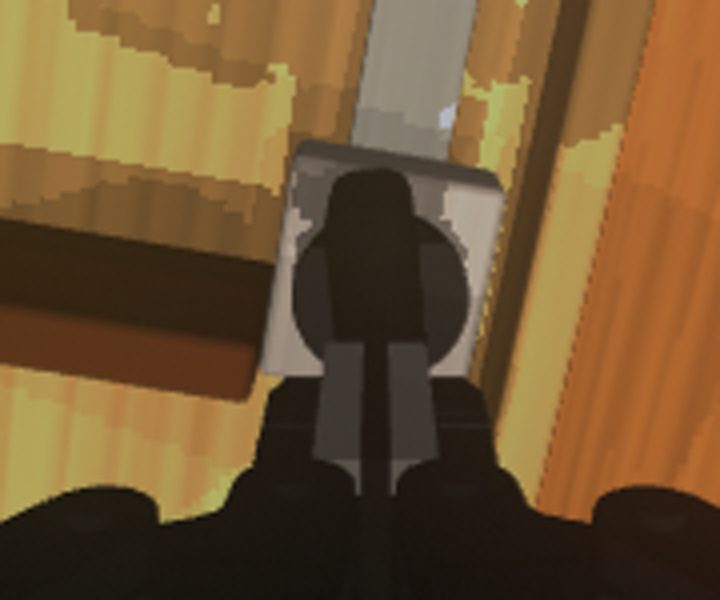

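```bash
python3 - <<'E'
from h import *
p=arm.camera_params("wrist")
s=arm.sense();P=s["position"];R=toolR(s)
for dz in [0,.01,.0187,.025,.03]:
  for dy in [-.011,0,.011]:
    u=w2px(p,[P-R[:,0]*dz+R[:,1]*dy])[0]; print(dz,dy,(u-[230,150])*4)
print(R[:,1],s["wrist_force"],s["torque"],s["opening"])
E
```

```text
0 -0.011 [381.7404639  374.71918909]
0 0 [381.98108595 315.06458812]
0 0.011 [382.2289697  253.61064987]
0.01 -0.011 [382.125524   398.79453775]
0.01 0 [382.38498039 336.34074937]
0.01 0.011 [382.65269035 271.90134134]
0.0187 -0.011 [382.49493341 421.89132549]
0.0187 0 [382.77305052 356.78330724]
0.0187 0.011 [383.06045162 289.50310418]
0.025 -0.011 [382.78526508 440.04387712]
0.025 0 [383.07845594 372.87128435]
0.025 0.011 [383.38179685 303.37455169]
0.03 -0.011 [383.03093423 455.40396042]
0.03 0 [383.33716074 386.49918362]
0.03 0.011 [383.65431    315.13806795]
[-1.69115530e-01  9.85596234e-01 -2.08495047e-05] [-0.88559953  0.16113801  0.43863414] [0.03005377 0.02912594 0.01840581] 0.00026082225771214396
```

```bash
python3 - <<'E'
from h import *
p=arm.camera_params("wrist")
s=arm.sense();P=s["position"];R=toolR(s)
for dz in [0,.013,.0187,.03,.04]:
  print(dz,[w2px(p,[P-R[:,0]*dz+R[:,1]*dy-R[:,2]*.0427])[0].round(0).tolist() for dy in [-.011,0,.011]])
E
python3 - <<'E'
import cv2
im=cv2.imread("pics/wrist0.png");cv2.imwrite("pics/w0c.png",cv2.resize(im[230:340,160:480],None,fx=2.5,fy=2.5))
E
```

```text
0 [[264.0, 244.0], [263.0, 229.0], [262.0, 213.0]]
0.013 [[260.0, 251.0], [259.0, 236.0], [258.0, 219.0]]
0.0187 [[258.0, 255.0], [257.0, 239.0], [256.0, 222.0]]
0.03 [[254.0, 264.0], [252.0, 246.0], [251.0, 229.0]]
0.04 [[249.0, 272.0], [248.0, 254.0], [246.0, 235.0]]
```

View pics/w0c.png

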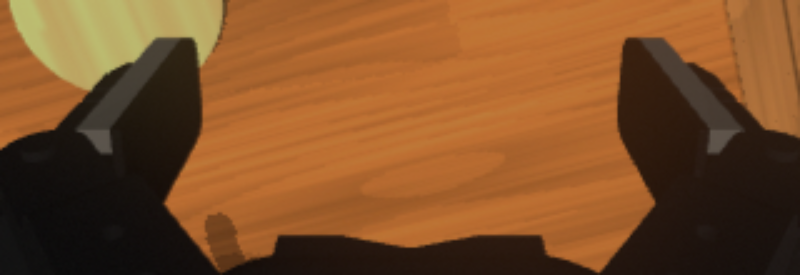

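```bash
python3 - <<'E'
from h import *
p=arm.camera_params("scene")
im=arm.read_camera("scene")
s=arm.sense();P=s["position"]
o=(255,180)
for dz in [0,.0187,.03,.04,.05]:
    print(dz,((w2px(p,[P+[0,0,dz]])[0]-o)*8).round(0))
crop(im,255,180,80,75,8,"s4")
E
```

```text
0 [306. 381.]
0.0187 [302. 346.]
0.03 [299. 324.]
0.04 [297. 304.]
0.05 [295. 284.]
```

View pics/s4.png

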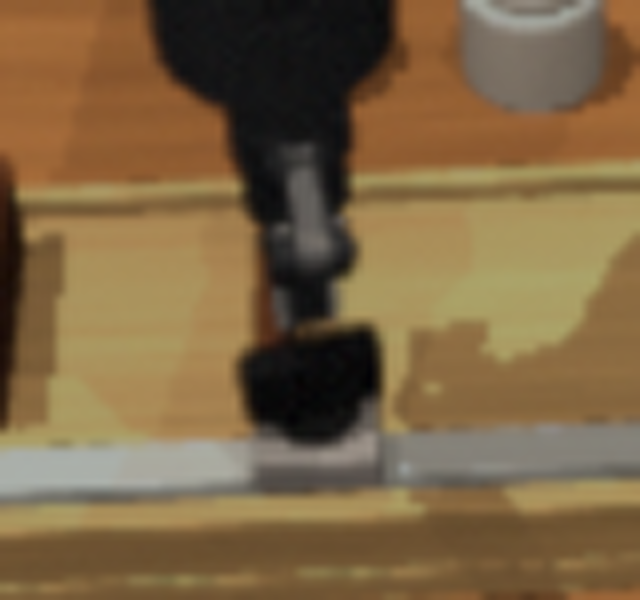

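>>> step_arm(moves=[0,0,0,0,0,0,36,0,0,0,0,0,0,36,0,0,0,0,0,0,36,0,0,-4,0,0,0,36,0,0,-8,0,0,0,36,0,0,-12,0,0,0,36,0,0,-16,0,0,0,36,0,0,-20,0,0,0,36,0,0,-20,0,0,0,36])

```text
t: 4.83
position: [0.6622, -0.094, 0.0507]
tool_rot: [2.826, 1.569, 2.996]
wrist_force: [0.2, 1.1, -0.5]
opening: 0.422
```

```bash
python3 - <<'E'
from h import *
im=arm.read_camera("wrist");crop(im,230,150,180,150,4,"w5")
im=arm.read_camera("scene")
crop(im,255,180,80,75,8,"s5")
E
```

```text
(no output)
```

View pics/w5.png

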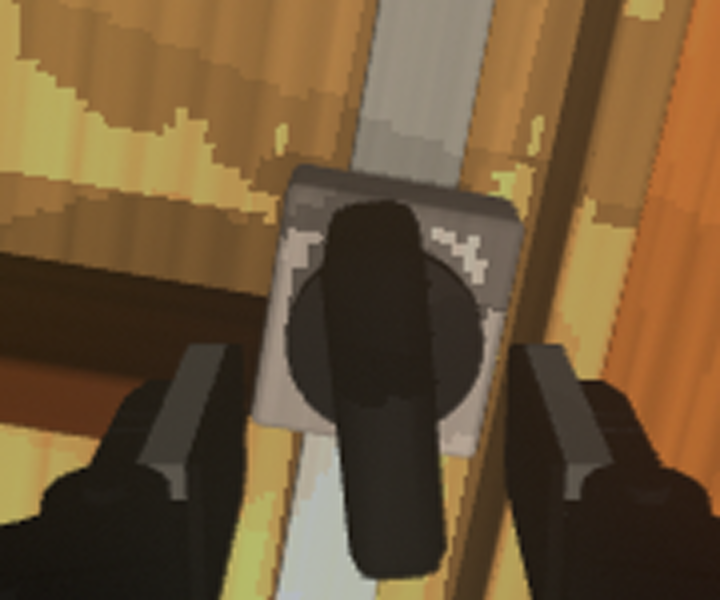

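View pics/s5.png

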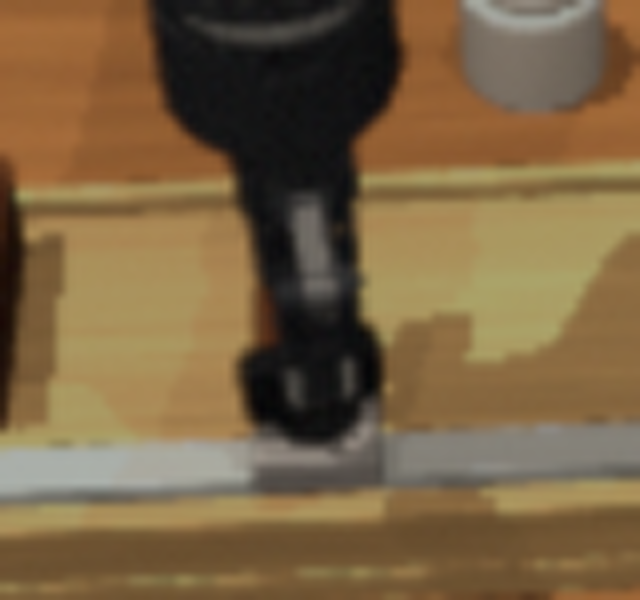

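>>> step_arm(moves=[0,0,-4,0,0,0,36,0,0,-8,0,0,0,36,0,0,-8,0,0,0,8,0,0,-8,0,0,0,5,0,0,-8,0,0,0,5,0,0,-8,0,0,0,5,0,0,-8,0,0,0,5,0,0,-8,0,0,0,5], squeeze=40)

```text
t: 5.6
position: [0.6636, -0.0939, 0.0438]
tool_rot: [-0.078, 1.57, 0.092]
wrist_force: [5.1, 0.5, -6.4]
opening: 0.155
```

>>> step_arm(moves=[0,0,0,0,0,0.1,5,0,0,0,0,0,0.2,5,0,0,0,0,0,0.3,5,0,0,0,0,0,0.4,5,0,0,0,0,0,0.5,5,0,0,0,0,0,0.6,5,0,0,0,0,0,0.7,5,0,0,0,0,0,0.8,5,0,0,0,0,0,0.9,5,0,0,0,0,0,1.0,5])

```text
t: 6.43
position: [0.6625, -0.0945, 0.0436]
tool_rot: [2.094, 1.57, -3.015]
wrist_force: [3.0, 0.7, -5.6]
opening: 0.152
```

>>> step_arm(moves=[0,0,0,0,0,0.1,5,0,0,0,0,0,0.2,5,0,0,0,0,0,0.3,5,0,0,0,0,0,0.4,5,0,0,0,0,0,0.4,5,0,0,0,0,0,0.4,5])

```text
t: 6.93
position: [0.6622, -0.0952, 0.0436]
tool_rot: [1.991, 1.569, -2.726]
wrist_force: [2.1, -2.0, -5.7]
opening: 0.154
```

```bash
python3 - <<'E'
from h import *
s=arm.sense(); print(s["t"],s["position"].round(4),toolR(s)[:,2].round(3), s["qpos"].round(2),s["torque"].round(2),s["wrist_force"].round(1))
im=arm.read_camera("wrist");cv2.imwrite("pics/w6.png",im)
E
```

```text
6.9333 [ 0.6622 -0.0952  0.0436] [ 0.005  1.    -0.001] [ 0.21  0.71 -0.18  1.55  0.15  0.89  1.54] [-0.34 -0.25  0.04] [ 2.1 -2.  -5.7]
```

View pics/w6.png

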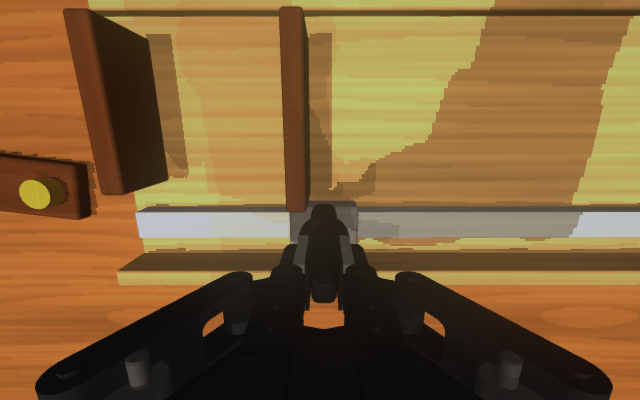

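The bar now lies across the rail, so the knob is loose. Next I'll slide the stop back.

>>> step_arm(moves=[0,8,0,0,0,0,5,0,20,0,0,0,0,5,0,38,0,0,0,0,5,0,56,0,0,0,0,5,0,76,0,0,0,0,5,0,96,0,0,0,0,5,0,116,0,0,0,0,5,0,136,0,0,0,0,5,0,156,0,0,0,0,5,0,170,0,0,0,0,5])

```text
t: 7.82
position: [0.6629, 0.0796, 0.0437]
tool_rot: [-0.413, 1.57, 1.158]
wrist_force: [5.2, -2.1, -8.5]
opening: 0.15
```

>>> step_arm(moves=[0,0,0,0,0,0,5,0,0,0,0,0,0,40,0,0,0,0,0,0,40,0,0,0,0,0,0,40,0,0,30,0,0,0,40,0,0,70,0,0,0,40,0,0,110,0,0,0,60,0,0,140,0,0,0,85,0,0,140,0,0,0,85])

```text
t: 8.57
position: [0.6663, 0.0763, 0.1924]
tool_rot: [-1.407, 1.559, 0.162]
wrist_force: [0.8, -0.8, 0.3]
opening: 0.875
```

```bash
python3 - <<'E'
from h import *
s=arm.sense(); print(s["t"],s["position"].round(4),toolR(s)[:,2].round(3), s["qpos"].round(2),s["wrist_force"].round(1))
im=arm.read_camera("top");crop(im,240,140,160,115,5,"t7")
p=arm.camera_params("wrist");np.save("pics/w7.npy",p["cam_to_world"]);im=arm.read_camera("wrist");cv2.imwrite("pics/w7.png",im)
E
```

```text
8.5667 [0.6663 0.0763 0.1924] [0.002 1.    0.002] [-0.05  0.57 -0.19  1.38  0.11  1.19  1.33] [ 0.8 -0.8  0.3]
```

View pics/t7.png

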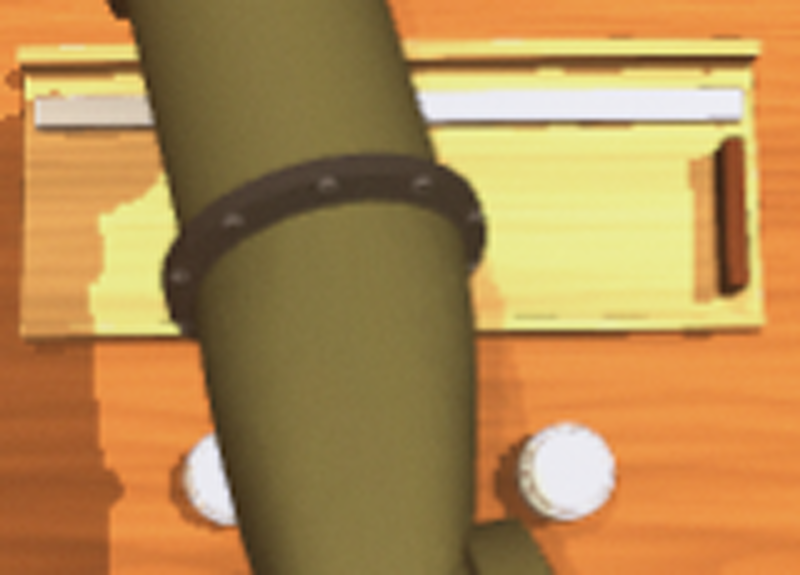

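View pics/w7.png

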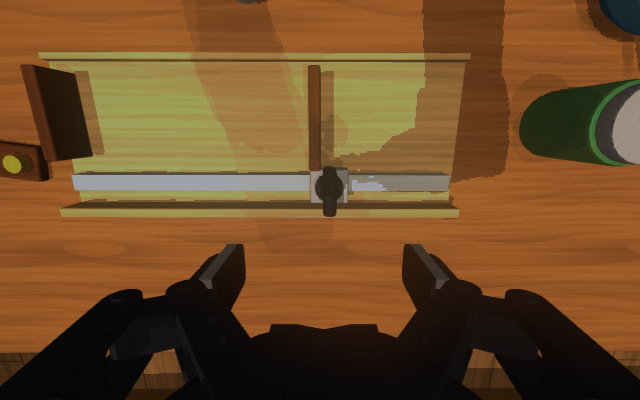

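>>> step_arm(moves=[-20,-15,0,0,0,-0.12,85,-40,-30,0,0,0,-0.24,85,-60,-45,0,0,0,-0.36,85,-80,-60,0,0,0,-0.48,85,-100,-75,0,0,0,-0.6,85,-120,-90,0,0,0,-0.72,85,-140,-105,0,0,0,-0.84,85,-160,-120,0,0,0,-0.96,85,-180,-135,0,0,0,-1.08,85,-200,-150,0,0,0,-1.2,85])

```text
t: 9.5
position: [0.4606, -0.0748, 0.1827]
tool_rot: [2.644, 1.568, 3.007]
wrist_force: [-0.4, 0.2, 1.1]
opening: 0.996
```

>>> step_arm(moves=[-10,-8,-15,0,0,-0.12,85,-20,-16,-30,0,0,-0.24,85,-30,-24,-50,0,0,-0.36,85,-40,-31,-70,0,0,-0.37,85,-40,-31,-90,0,0,-0.37,85,-40,-31,-90,0,0,-0.37,85,-40,-31,-90,0,0,-0.37,85])

```text
t: 10.08
position: [0.4215, -0.105, 0.093]
tool_rot: [2.985, 1.567, 2.984]
wrist_force: [0.9, 0.1, -0.3]
opening: 0.994
```

```bash
cat > look.py <<'E'
from h import *
import sys
n=sys.argv[1]
s=arm.sense(); print(s["t"],s["position"].round(4),"jaw",toolR(s)[:,2].round(3),"x",toolR(s)[:,0].round(3), s["qpos"].round(2),s["wrist_force"].round(1),s["opening"])
for c in sys.argv[2:]:
    p=arm.camera_params(c);np.save(f"pics/{c}{n}.npy",p["cam_to_world"]);cv2.imwrite(f"pics/{c}{n}.png",arm.read_camera(c))
E
python3 look.py 8 wrist scene
```

```text
10.0833 [ 0.4215 -0.105   0.093 ] jaw [ 1.    -0.001 -0.004] x [-0.004  0.001 -1.   ] [ 0.03  0.35  0.21  2.12 -0.11  0.68  0.32] [ 0.9  0.1 -0.3] 0.9943061730720953
```

View pics/wrist8.png

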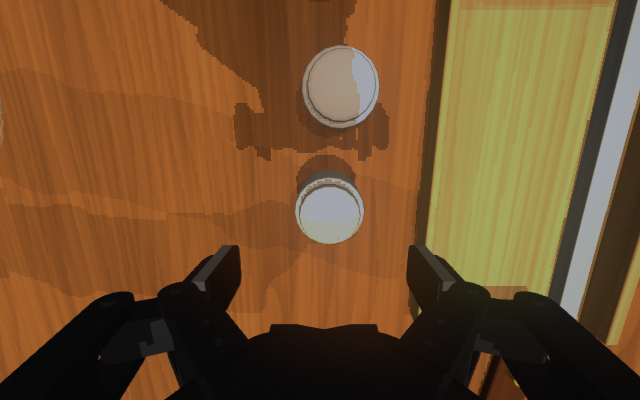

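View pics/scene8.png

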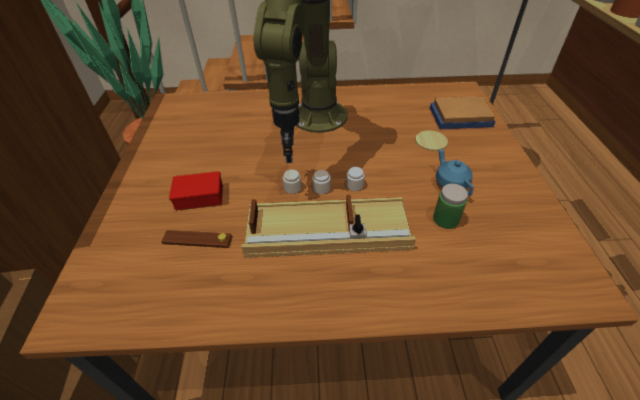

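```bash
python3 - <<'E'
from h import *
p=arm.camera_params("wrist"); p["cam_to_world"]=np.load("pics/wrist8.npy")
print((px2w(p,[(331,213),(341,85)],.062)*1000).round(1))
p=arm.camera_params("scene")
for z in [.093,.11,.123,.13,.14,.15]: print(z,((w2px(p,[[.4215+.043,-.105,z],[.4215-.043,-.105,z]])-[270,110])*8).round(0).tolist())
crop(cv2.imread("pics/scene8.png"),270,110,60,70,8,"s8")
crop(cv2.imread("pics/wrist8.png"),285,160,100,100,6,"w8")
E
```

```text
[[ 425.8 -103.4   62. ]
 [ 432.1   -9.3   62. ]]
0.093 [[158.0, 515.0], [161.0, 375.0]]
0.11 [[154.0, 481.0], [158.0, 342.0]]
0.123 [[152.0, 456.0], [155.0, 316.0]]
0.13 [[150.0, 441.0], [154.0, 302.0]]
0.14 [[148.0, 421.0], [152.0, 282.0]]
0.15 [[146.0, 401.0], [150.0, 262.0]]
```

View pics/s8.png

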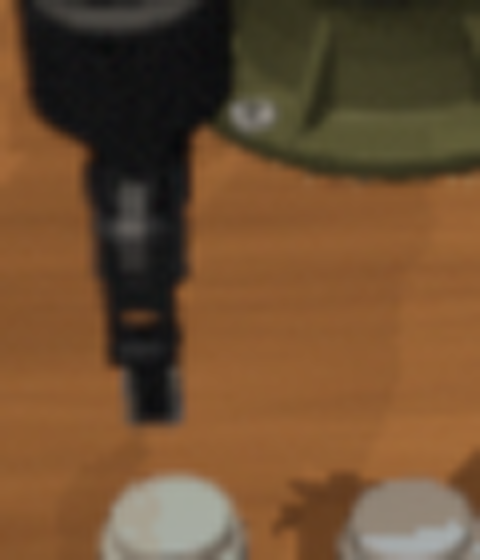

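View pics/w8.png

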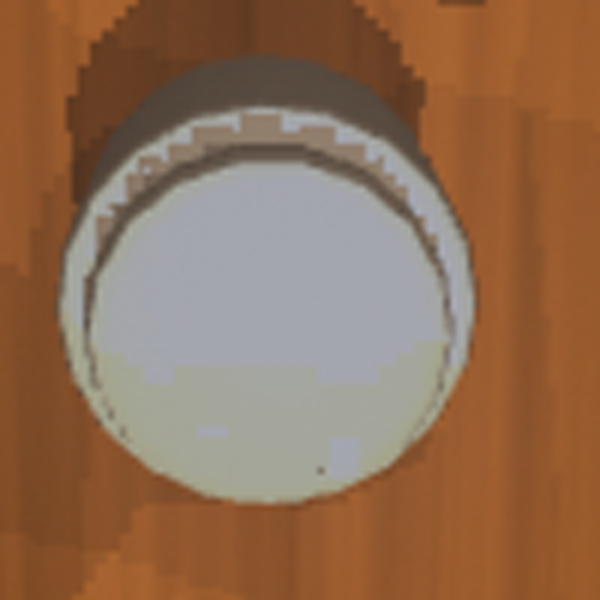

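>>> step_arm(moves=[4,1,-20,0,0,0,85,4,1,-40,0,0,0,85,4,1,-60,0,0,0,85,4,1,-80,0,0,0,85,4,1,-93,0,0,0,85,4,1,-93,0,0,0,85,4,1,-93,0,0,0,85])

```text
t: 10.77
position: [0.4274, -0.1041, 0.0014]
tool_rot: [1.802, 1.571, 1.802]
wrist_force: [0.0, -0.5, 0.8]
opening: 0.996
```

```bash
python3 look.py 9 wrist scene; python3 - <<'E'
from h import *
crop(cv2.imread("pics/scene9.png"),265,130,70,75,8,"s9")
E
```

```text
10.7667 [ 0.4274 -0.1041  0.0014] jaw [ 1.  0. -0.] x [-0.  0. -1.] [ 0.08  0.52  0.15  2.21 -0.18  0.42  0.37] [ 0.  -0.5  0.8] 0.995598610210901
```

View pics/s9.png

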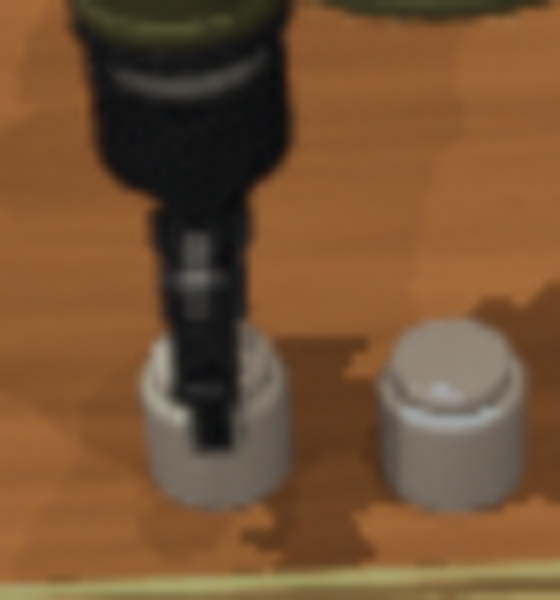

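View pics/wrist9.png

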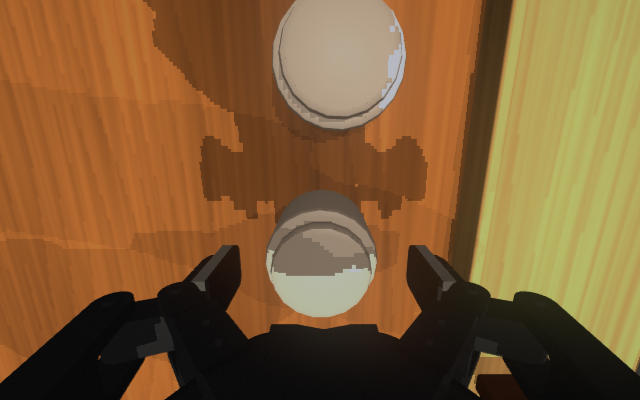

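>>> step_arm(moves=[0,0,-8,0,0,0,85,0,0,-16,0,0,0,85,0,0,-24,0,0,0,85,0,0,-28,0,0,0,85,0,0,-28,0,0,0,70,0,0,-28,0,0,0,55,0,0,-28,0,0,0,55,0,0,-28,0,0,0,55,0,0,-28,0,0,0,55,0,0,-28,0,0,0,55], squeeze=25)

```text
t: 11.7
position: [0.4269, -0.1041, -0.027]
tool_rot: [2.165, 1.571, 2.165]
wrist_force: [-0.0, 0.2, -3.0]
opening: 0.693
```

```bash
python3 look.py 10 scene; python3 - <<'E'
from h import *
crop(cv2.imread("pics/scene10.png"),265,130,70,75,8,"s10")
E
```

```text
11.7 [ 0.4269 -0.1041 -0.027 ] jaw [ 1.  0. -0.] x [-0.  0. -1.] [ 0.1   0.57  0.12  2.23 -0.19  0.34  0.39] [-0.   0.2 -3. ] 0.6931123952074737
```

View pics/s10.png

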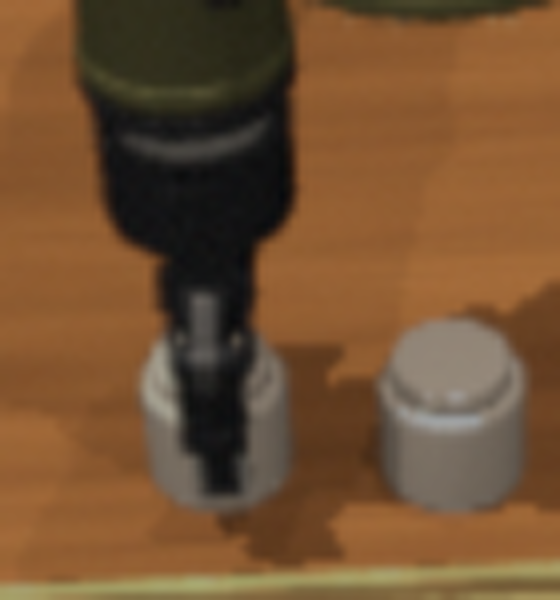

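>>> step_arm(moves=[0,0,8,0,0,0,55,0,0,30,0,0,0,55,0,0,60,0,0,0,55,0,0,85,0,0,0,55,30,-14,85,0,0,0,55,60,-28,85,0,0,0,55,90,-42,85,0,0,0,55,120,-56,85,0,0,0,55,145,-68,85,0,0,0,55,156,-71,85,0,0,0,55])

```text
t: 12.58
position: [0.5861, -0.1777, 0.0587]
tool_rot: [-0.645, 1.567, -0.646]
wrist_force: [1.1, 0.2, -2.5]
opening: 0.696
```

>>> step_arm(moves=[0,0,0,0,0,0,55,0,0,-5,0,0,0,55])

```text
t: 12.75
position: [0.5829, -0.1753, 0.0535]
tool_rot: [-0.613, 1.57, -0.613]
wrist_force: [-0.2, 0.0, -3.4]
opening: 0.697
```

```bash
python3 look.py 11 wrist scene; python3 - <<'E'
from h import *
crop(cv2.imread("pics/scene11.png"),225,140,100,100,6,"s11")
E
```

```text
12.75 [ 0.5829 -0.1753  0.0535] jaw [ 1. -0.  0.] x [ 0. -0. -1.] [ 0.14  0.62  0.19  1.73 -0.15  0.81  0.39] [-0.2  0.  -3.4] 0.6970337095377748
```

View pics/s11.png

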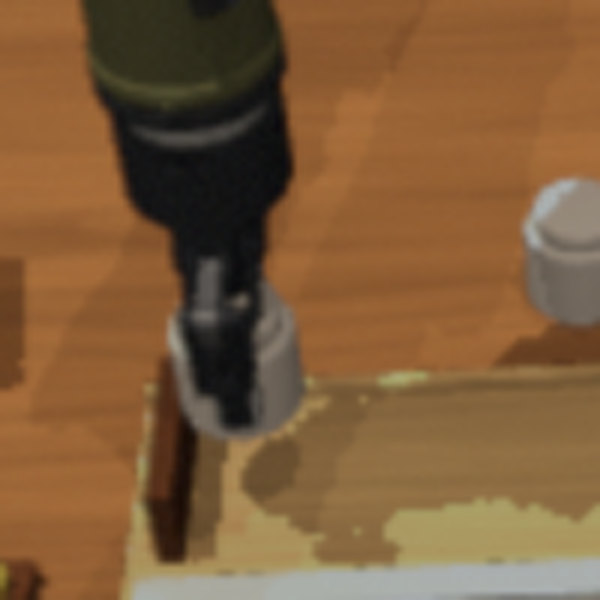

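View pics/wrist11.png

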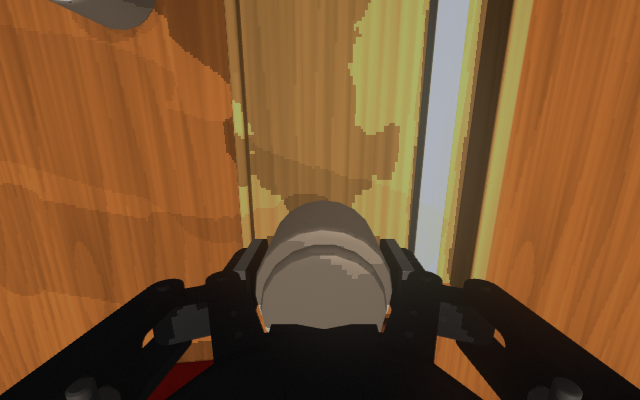

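>>> step_arm(moves=[0,0,-20,0,0,0,55,0,0,-40,0,0,0,55,0,0,-50,0,0,0,55,0,0,-56,0,0,0,55,0,0,-59,0,0,0,55,0,0,-61,0,0,0,55,0,0,-61,0,0,0,55])

```text
t: 13.43
position: [0.5831, -0.1753, -0.0077]
tool_rot: [-0.344, 1.57, -0.344]
wrist_force: [0.1, -0.3, -2.3]
opening: 0.695
```

```bash
python3 look.py 12 scene; python3 - <<'E'
from h import *
crop(cv2.imread("pics/scene12.png"),225,140,100,100,6,"s12")
E
```

```text
13.4333 [ 0.5831 -0.1753 -0.0077] jaw [ 1. -0.  0.] x [ 0. -0. -1.] [ 0.15  0.7   0.16  1.77 -0.17  0.68  0.41] [ 0.1 -0.3 -2.3] 0.6954486660103202
```

View pics/s12.png

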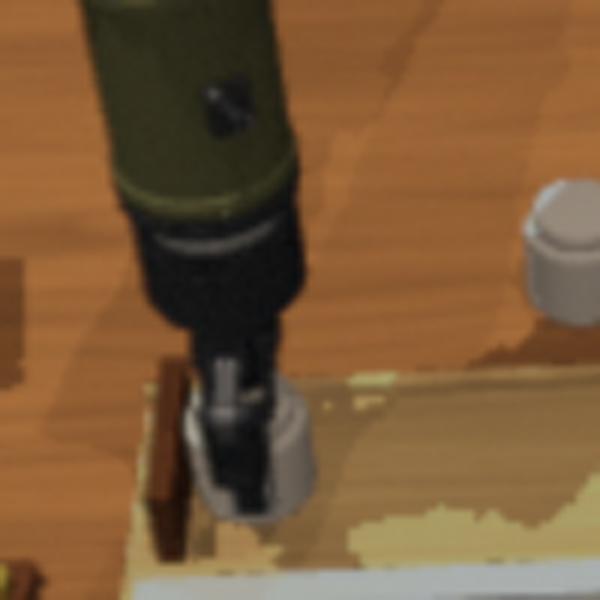

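>>> step_arm(moves=[0,0,-1.5,0,0,0,55,0,0,-1.5,0,0,0,55,0,0,-1,0,0,0,65,0,0,-1,0,0,0,78,0,0,-1,0,0,0,78,0,0,-1,0,0,0,78,0,0,30,0,0,0,80,0,0,70,0,0,0,85,0,0,100,0,0,0,85,0,0,100,0,0,0,85])

```text
t: 14.32
position: [0.5866, -0.1768, 0.0985]
tool_rot: [-0.285, 1.56, -0.286]
wrist_force: [1.4, -0.3, -0.7]
opening: 1.001
```

>>> step_arm(moves=[-24,30,0,0,0,0,85,-50,62,0,0,0,0,85,-76,95,0,0,0,0,85,-102,125,0,0,0,0,85,-128,150,0,0,0,0,85,-151,166,0,0,0,0,85,-151,166,0,0,0,0,85,-151,166,0,0,0,0,85])

```text
t: 14.98
position: [0.4312, -0.0082, 0.0923]
tool_rot: [0.966, 1.57, 0.969]
wrist_force: [0.5, -0.7, 0.8]
opening: 0.996
```

```bash
python3 look.py 13 wrist scene; python3 - <<'E'
from h import *
crop(cv2.imread("pics/scene13.png"),235,140,180,120,4,"s13")
E
```

```text
14.9833 [ 0.4312 -0.0082  0.0923] jaw [1.    0.002 0.   ] x [ 0.  0. -1.] [-0.2   0.35  0.21  2.13 -0.12  0.67  0.1 ] [ 0.5 -0.7  0.8] 0.9958831621492674
```

View pics/s13.png

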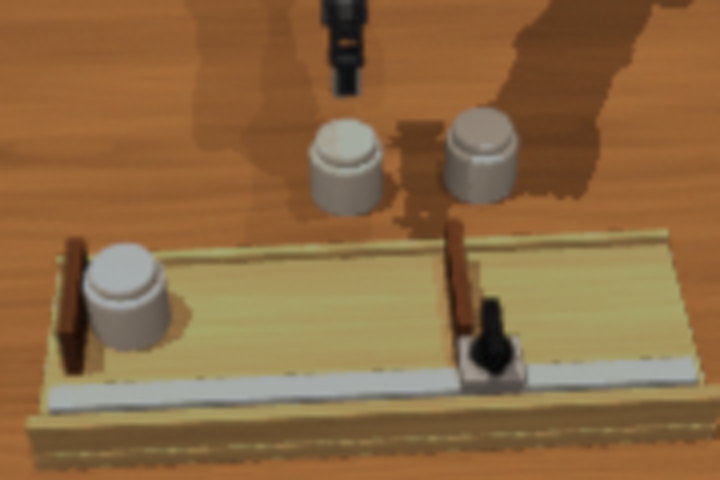

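View pics/wrist13.png

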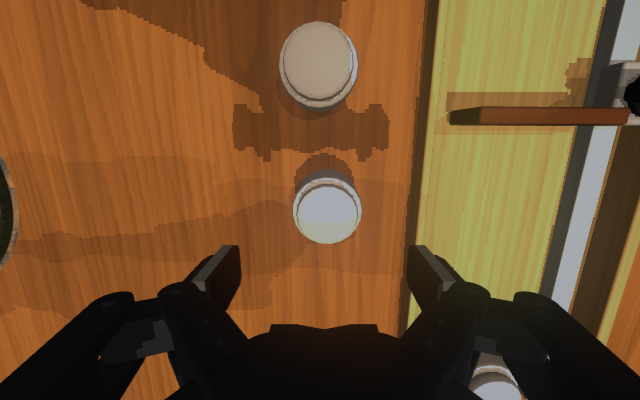

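```bash
python3 - <<'E'
from h import *
p=arm.camera_params("wrist"); p["cam_to_world"]=np.load("pics/wrist13.npy")
print((px2w(p,[(327,214),(317.5,62)],.062)*1000).round(1),(px2w(p,[(495,390)],.080)*1000).round(1))
p=arm.camera_params("scene")
o=lambda x,y:(235+(x+.5)/4-.5,140+(y+.5)/4-.5)
print((px2w(p,[o(122,269)],.080)*1000).round(1),(px2w(p,[o(345,141),o(482,130)],.062)*1000).round(1))
E
```

```text
[[432.5  -7.3  62. ]
 [425.1 102.   62. ]] [[ 579.4 -161.    80. ]]
[[ 586.5 -175.2   80. ]] [[438.7  -8.   62. ]
 [432.7 103.1  62. ]]
```

>>> step_arm(moves=[2,0,-20,0,0,0,85,2,0,-40,0,0,0,85,2,0,-60,0,0,0,85,2,0,-80,0,0,0,85,2,0,-95,0,0,0,85,2,0,-105,0,0,0,85,2,0,-115,0,0,0,85,2,0,-119,0,0,0,85,2,0,-119,0,0,0,85])

```text
t: 15.83
position: [0.4343, -0.0101, -0.028]
tool_rot: [-2.82, 1.57, -2.821]
wrist_force: [0.7, -0.6, 0.3]
opening: 0.995
```

>>> step_arm(moves=[0,0,0,0,0,0,70,0,0,0,0,0,0,55,0,0,0,0,0,0,55,0,0,0,0,0,0,55,0,0,0,0,0,0,55,0,0,0,0,0,0,55], squeeze=25)

```text
t: 16.33
position: [0.4346, -0.0095, -0.0264]
tool_rot: [-0.133, 1.569, -0.133]
wrist_force: [-0.2, -1.2, 5.9]
opening: 0.696
```

>>> step_arm(moves=[0,0,10,0,0,0,55,0,0,40,0,0,0,55,0,0,70,0,0,0,55,20,-14,90,0,0,0,55,50,-36,90,0,0,0,55,80,-58,90,0,0,0,55,110,-78,90,0,0,0,55,138,-96,90,0,0,0,55,148.5,-103.5,90,0,0,0,55,148.5,-103.5,90,0,0,0,55])

```text
t: 17.17
position: [0.5846, -0.1153, 0.0624]
tool_rot: [-0.865, 1.569, -0.867]
wrist_force: [0.2, -0.3, -2.4]
opening: 0.692
```

```bash
python3 look.py 14 wrist scene; python3 - <<'E'
from h import *
crop(cv2.imread("pics/scene14.png"),235,130,180,120,4,"s14")
E
```

```text
17.1667 [ 0.5846 -0.1153  0.0624] jaw [ 1.    -0.002  0.001] x [ 0.001 -0.002 -1.   ] [ 0.03  0.6   0.19  1.75 -0.15  0.8   0.29] [ 0.2 -0.3 -2.4] 0.6922324510607366
```

View pics/s14.png

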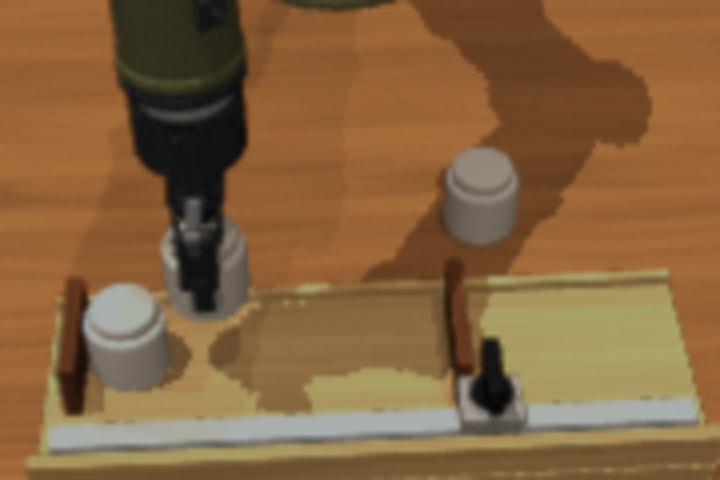

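>>> step_arm(moves=[0,2,-20,0,0,0,55,0,2,-40,0,0,0,55,0,2,-55,0,0,0,55,0,2,-62,0,0,0,55,0,2,-67,0,0,0,55,0,2,-70,0,0,0,55,0,2,-70,0,0,0,55])

```text
t: 17.85
position: [0.5822, -0.1103, -0.007]
tool_rot: [2.522, 1.571, 2.522]
wrist_force: [-0.1, 0.5, -3.0]
opening: 0.693
```

```bash
python3 look.py 15 wrist scene; python3 - <<'E'
from h import *
crop(cv2.imread("pics/scene15.png"),235,160,130,100,6,"s15")
E
```

```text
17.85 [ 0.5822 -0.1103 -0.007 ] jaw [ 1.  0. -0.] x [-0.  0. -1.] [ 0.04  0.68  0.16  1.82 -0.17  0.65  0.31] [-0.1  0.5 -3. ] 0.6933954367133511
```

View pics/s15.png

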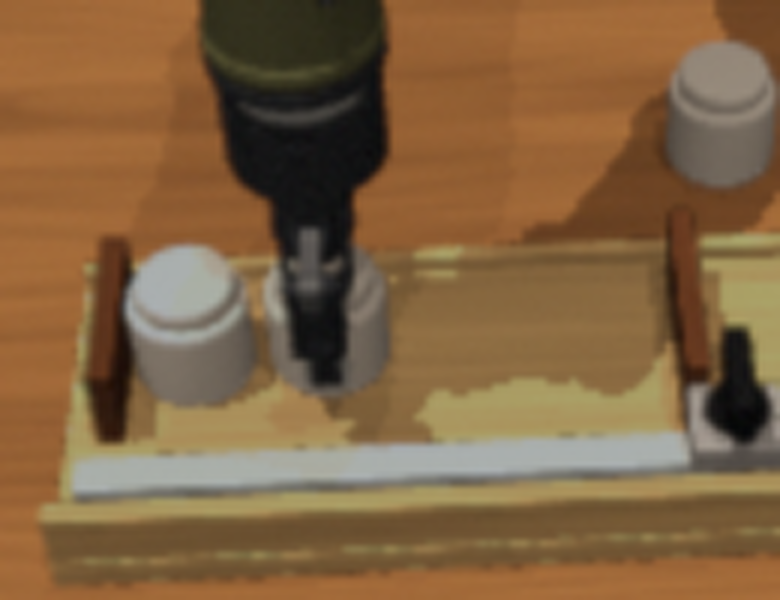

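>>> step_arm(moves=[0,0,-1.5,0,0,0,55,0,0,-1.5,0,0,0,55,0,0,-1,0,0,0,65,0,0,-1,0,0,0,78,0,0,-1,0,0,0,78,0,0,-1,0,0,0,78,0,0,30,0,0,0,80,0,0,70,0,0,0,85,0,0,110,0,0,0,85,0,0,110,0,0,0,85])

```text
t: 18.78
position: [0.5868, -0.1121, 0.1107]
tool_rot: [-0.18, 1.559, -0.18]
wrist_force: [0.6, -0.4, 0.1]
opening: 0.997
```

>>> step_arm(moves=[-20,28,0,0,0,0,85,-40,56,0,0,0,0,85,-62,85,0,0,0,0,85,-84,115,0,0,0,0,85,-106,145,0,0,0,0,85,-128,172,0,0,0,0,85,-148,200,0,0,0,0,85,-157,213,0,0,0,0,85,-157,213,0,0,0,0,85,-157,213,0,0,0,0,85])

```text
t: 19.62
position: [0.4254, 0.103, 0.1033]
tool_rot: [0.375, 1.57, 0.377]
wrist_force: [0.2, -0.6, -0.2]
opening: 0.994
```

```bash
python3 look.py 16 wrist scene; python3 - <<'E'
from h import *
crop(cv2.imread("pics/scene16.png"),235,140,180,120,4,"s16")
E
```

```text
19.6167 [0.4254 0.103  0.1033] jaw [1.    0.002 0.001] x [ 0.001  0.    -1.   ] [-0.45  0.34  0.21  2.1  -0.1   0.71 -0.17] [ 0.2 -0.6 -0.2] 0.994089258640141
```

View pics/s16.png

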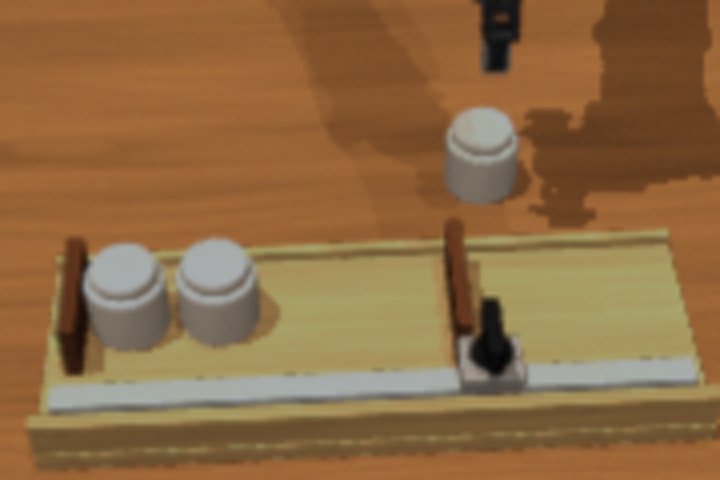

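View pics/wrist16.png

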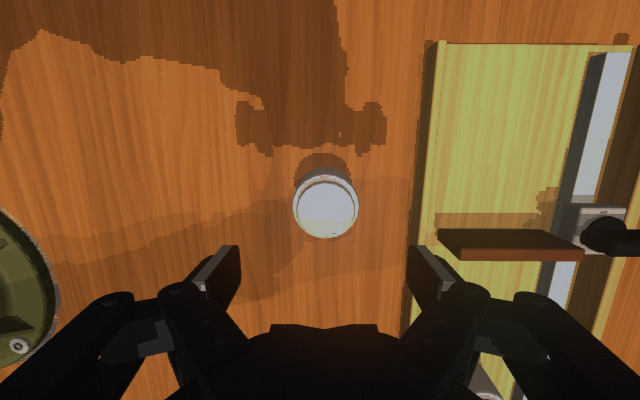

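>>> step_arm(moves=[1,0,-25,0,0,0,85,1,0,-50,0,0,0,85,1,0,-70,0,0,0,85,1,0,-90,0,0,0,85,1,0,-105,0,0,0,85,1,0,-116,0,0,0,85,1,0,-125,0,0,0,85,1,0,-129,0,0,0,85,1,0,-129,0,0,0,85])

```text
t: 20.47
position: [0.4267, 0.1011, -0.0268]
tool_rot: [-2.523, 1.569, -2.525]
wrist_force: [0.6, 0.5, 0.0]
opening: 0.997
```

>>> step_arm(moves=[0,0,0,0,0,0,70,0,0,0,0,0,0,55,0,0,0,0,0,0,55,0,0,0,0,0,0,55,0,0,0,0,0,0,55,0,0,0,0,0,0,55], squeeze=25)

```text
t: 20.97
position: [0.4271, 0.1021, -0.0254]
tool_rot: [0.033, 1.569, 0.033]
wrist_force: [0.0, -3.9, 7.4]
opening: 0.699
```

>>> step_arm(moves=[0,0,10,0,0,0,55,0,0,40,0,0,0,55,0,-5,70,0,0,0,55,15,-30,95,0,0,0,55,40,-55,95,0,0,0,55,70,-80,95,0,0,0,55,100,-105,95,0,0,0,55,130,-128,95,0,0,0,55,150,-142,95,0,0,0,55,156,-147,95,0,0,0,55])

```text
t: 21.8
position: [0.5854, -0.0482, 0.0689]
tool_rot: [-0.66, 1.568, -0.663]
wrist_force: [0.8, -1.3, -1.9]
opening: 0.695
```

>>> step_arm(moves=[0,0,0,0,0,0,55,0,0,-20,0,0,0,55,0,0,-40,0,0,0,55,0,0,-40,0,0,0,55])

```text
t: 22.13
position: [0.5784, -0.0425, 0.0257]
tool_rot: [2.938, 1.563, 2.94]
wrist_force: [-0.7, 0.2, -2.2]
opening: 0.698
```

```bash
python3 look.py 17 scene; python3 - <<'E'
from h import *
crop(cv2.imread("pics/scene17.png"),235,140,180,120,4,"s17")
E
```

```text
22.1333 [ 0.5784 -0.0425  0.0257] jaw [ 1.     0.002 -0.007] x [-0.007  0.001 -1.   ] [-0.07  0.63  0.16  1.82 -0.15  0.71  0.18] [-0.7  0.2 -2.2] 0.6982921561608535
```

View pics/s17.png

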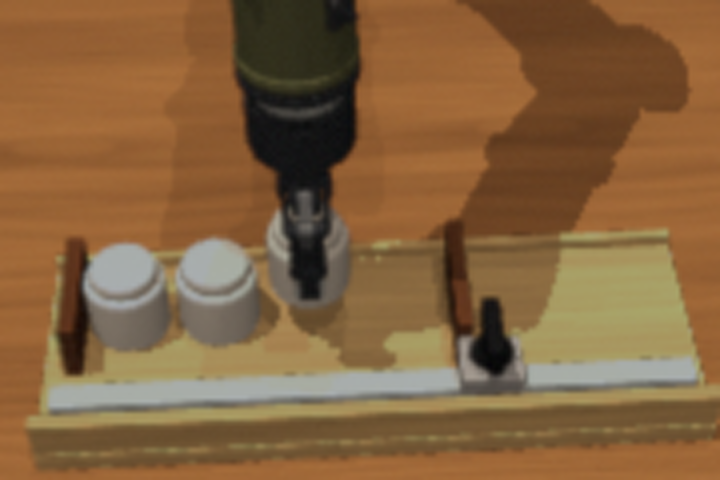

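>>> step_arm(moves=[0,0,-12,0,0,0,55,0,0,-22,0,0,0,55,0,0,-28,0,0,0,55,0,0,-32,0,0,0,55,0,0,-33,0,0,0,55,0,0,-33,0,0,0,55])

```text
t: 22.68
position: [0.5823, -0.0446, -0.004]
tool_rot: [2.855, 1.57, 2.855]
wrist_force: [0.1, 0.9, -1.5]
opening: 0.695
```

>>> step_arm(moves=[0,0,-2,0,0,0,55,0,0,-4,0,0,0,55,0,0,-4,0,0,0,55,0,0,-4,0,0,0,55])

```text
t: 23.02
position: [0.5829, -0.0448, -0.0073]
tool_rot: [0.041, 1.57, 0.041]
wrist_force: [-1.4, 0.2, 4.3]
opening: 0.697
```

>>> step_arm(moves=[0,0,0,0,0,0,65,0,0,0,0,0,0,78,0,0,0,0,0,0,78,0,0,0,0,0,0,78,0,0,30,0,0,0,80,0,0,70,0,0,0,80,0,0,110,0,0,0,50,0,0,140,0,0,0,50,0,0,140,0,0,0,50])

```text
t: 23.77
position: [0.5862, -0.0454, 0.1385]
tool_rot: [-0.051, 1.56, -0.052]
wrist_force: [1.1, -0.1, -0.2]
opening: 0.583
```

>>> step_arm(moves=[8,12,0,0,0,0.12,50,16,24,0,0,0,0.24,50,24,37,0,0,0,0.36,50,32,50,0,0,0,0.48,50,40,62,0,0,0,0.6,50,48,74,0,0,0,0.72,50,56,87,0,0,0,0.84,50,64,100,0,0,0,0.96,50,72,112,0,0,0,1.08,50,77,123,0,0,0,1.2,50])

```text
t: 24.6
position: [0.6599, 0.0792, 0.1313]
tool_rot: [1.186, 1.57, 2.392]
wrist_force: [0.4, 0.5, 0.2]
opening: 0.585
```

>>> step_arm(moves=[0,0,0,0,0,0.12,50,0,0,0,0,0,0.24,50,0,0,0,0,0,0.36,50,0,0,0,0,0,0.37,50,0,0,0,0,0,0.37,50])

```text
t: 25.02
position: [0.6593, 0.0781, 0.1315]
tool_rot: [1.16, 1.57, 2.726]
wrist_force: [-0.3, 0.0, -0.1]
opening: 0.586
```

```bash
python3 look.py 18 wrist scene; python3 - <<'E'
from h import *
crop(cv2.imread("pics/scene18.png"),235,140,180,120,4,"s18")
E
```

```text
25.0167 [0.6593 0.0781 0.1315] jaw [0.004 1.    0.   ] x [-0.001  0.    -1.   ] [-0.02  0.62 -0.24  1.47  0.16  1.07  1.28] [-0.3  0.  -0.1] 0.5863833102074625
```

View pics/s18.png

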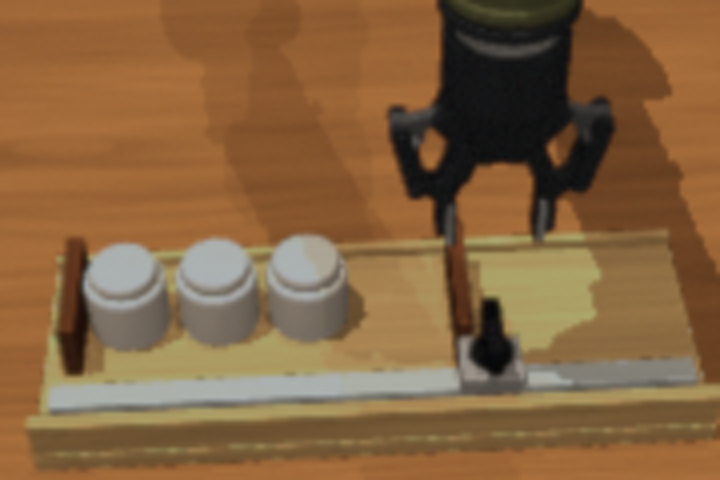

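View pics/wrist18.png

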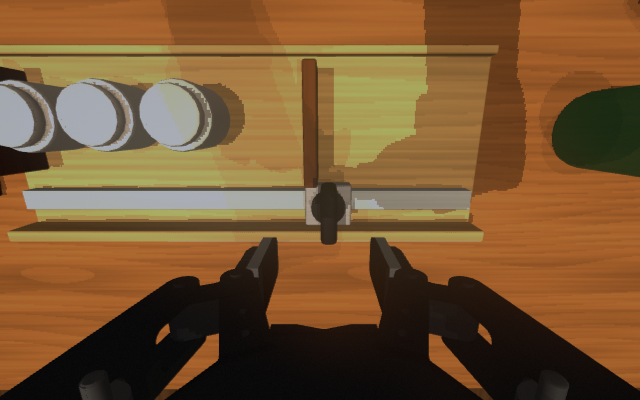

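>>> step_arm(moves=[3,1,-20,0,0,0,45,3,1,-40,0,0,0,42,3,1,-55,0,0,0,42,3,1,-68,0,0,0,42,3,1,-78,0,0,0,42,3,1,-86,0,0,0,42,3,1,-88,0,0,0,42,3,1,-88,0,0,0,42])

```text
t: 25.78
position: [0.6623, 0.0793, 0.0436]
tool_rot: [1.876, 1.57, -2.838]
wrist_force: [-0.2, 0.9, 0.5]
opening: 0.492
```

>>> step_arm(moves=[0,0,0,0,0,0,20,0,0,0,0,0,0,5,0,0,0,0,0,0,5,0,0,0,0,0,0,5,0,0,0,0,0,0,5,0,0,0,0,0,0,5], squeeze=40)

```text
t: 26.28
position: [0.6631, 0.0797, 0.045]
tool_rot: [-1.265, 1.569, 0.305]
wrist_force: [-0.8, 1.3, 5.3]
opening: 0.153
```

>>> step_arm(moves=[0,-6,0,0,0,0,5,0,-16,0,0,0,0,5,0,-28,0,0,0,0,5,0,-40,0,0,0,0,5,0,-50,0,0,0,0,5,0,-58,0,0,0,0,5,0,-63,0,0,0,0,5,0,-66,0,0,0,0,5,0,-66,0,0,0,0,5])

```text
t: 27.03
position: [0.6628, 0.0118, 0.045]
tool_rot: [-2.16, 1.569, -0.591]
wrist_force: [-1.7, -0.8, 7.6]
opening: 0.15
```

>>> step_arm(moves=[0,-1,0,0,0,0,5,0,-2,0,0,0,0,5,0,-3,0,0,0,0,5,0,-4,0,0,0,0,5,0,-5,0,0,0,0,5,0,-6,0,0,0,0,5,0,-7,0,0,0,0,5,0,-8,0,0,0,0,5,0,-9,0,0,0,0,5])

```text
t: 27.78
position: [0.6628, 0.0052, 0.0451]
tool_rot: [-0.819, 1.569, 0.752]
wrist_force: [-1.7, 2.5, 7.4]
opening: 0.154
```

```bash
python3 look.py 19 wrist scene; python3 - <<'E'
from h import *
crop(cv2.imread("pics/scene19.png"),235,160,130,100,6,"s19")
E
```

```text
27.7833 [0.6628 0.0052 0.0451] jaw [0.    1.    0.001] x [ 0.001  0.001 -1.   ] [ 0.09  0.7  -0.23  1.57  0.19  0.89  1.36] [-1.7  2.5  7.4] 0.15384777010881634
```

View pics/s19.png

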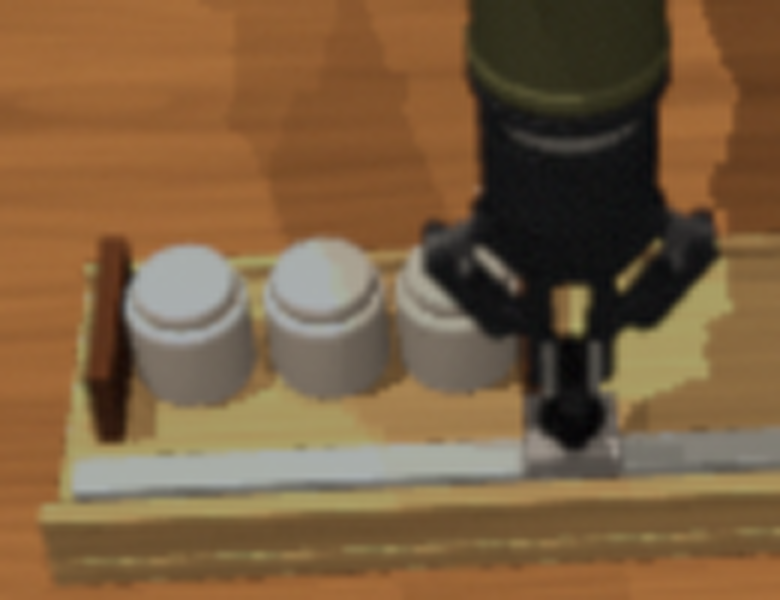

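View pics/wrist19.png

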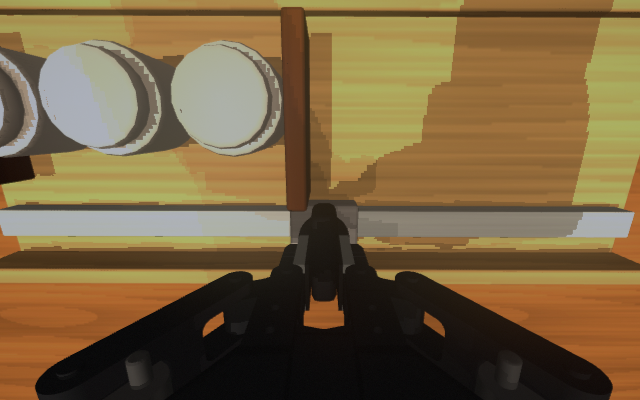

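>>> step_arm(moves=[0,-1,0,0,0,0,5,0,-2,0,0,0,0,5,0,-3,0,0,0,0,5,0,-4,0,0,0,0,5,0,-5,0,0,0,0,5,0,-6,0,0,0,0,5,0,-7,0,0,0,0,5])

```text
t: 28.47
position: [0.6628, -0.001, 0.0451]
tool_rot: [-0.572, 1.568, 0.999]
wrist_force: [-1.5, 4.6, 6.9]
opening: 0.151
```

>>> step_arm(moves=[0,-1,0,0,0,0,5,0,-2,0,0,0,0,5,0,-3,0,0,0,0,5,0,-4,0,0,0,0,5])

```text
t: 28.8
position: [0.6628, -0.0049, 0.045]
tool_rot: [-0.543, 1.568, 1.028]
wrist_force: [-1.3, 5.0, 7.2]
opening: 0.149
```

```bash
python3 look.py 20 wrist scene; python3 - <<'E'
from h import *
crop(cv2.imread("pics/scene20.png"),235,160,130,100,6,"s20")
E
```

```text
28.8 [ 0.6628 -0.0049  0.045 ] jaw [-0.     1.     0.002] x [ 0.001  0.002 -1.   ] [ 0.1   0.7  -0.23  1.57  0.19  0.89  1.38] [-1.3  5.   7.2] 0.14921782660074973
```

View pics/s20.png

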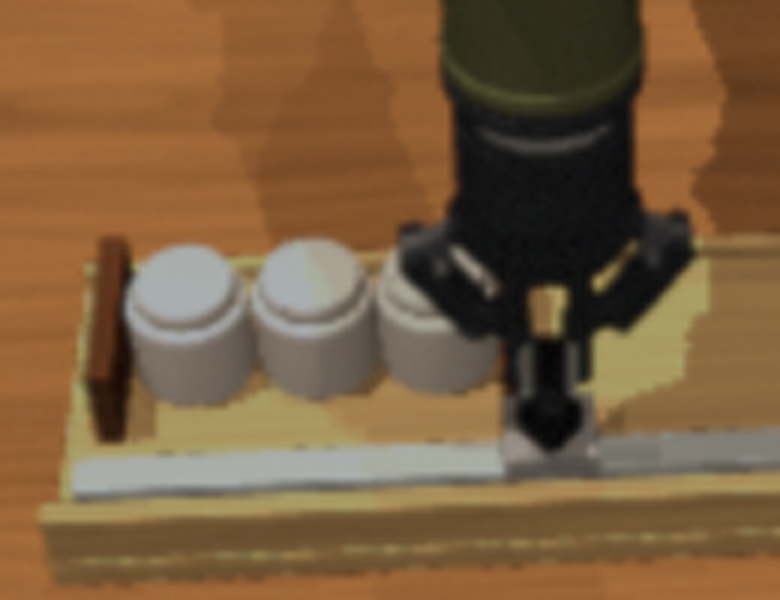

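>>> step_arm(moves=[0,-0.7,0,0,0,0,5,0,-1.4,0,0,0,0,5,0,-2,0,0,0,0,5])

```text
t: 29.15
position: [0.6627, -0.0065, 0.045]
tool_rot: [-0.423, 1.568, 1.148]
wrist_force: [-1.6, 5.6, 7.0]
opening: 0.144
```

>>> step_arm(moves=[0,-0.5,0,0,0,0,5,0,-1,0,0,0,0,5])

```text
t: 29.32
position: [0.6628, -0.0069, 0.045]
tool_rot: [-0.368, 1.567, 1.204]
wrist_force: [-1.6, 6.3, 7.8]
opening: 0.147
```

>>> step_arm(moves=[0,-0.5,0,0,0,0,5,0,-1,0,0,0,0,5])

```text
t: 29.48
position: [0.6628, -0.0079, 0.0451]
tool_rot: [-0.398, 1.567, 1.173]
wrist_force: [-2.1, 6.6, 7.0]
opening: 0.154
```

>>> step_arm(moves=[0,-0.5,0,0,0,0,5,0,-1,0,0,0,0,5])

```text
t: 29.65
position: [0.6628, -0.0087, 0.0451]
tool_rot: [-0.349, 1.567, 1.222]
wrist_force: [-2.1, 7.0, 6.3]
opening: 0.146
```

>>> step_arm(moves=[0,-0.5,0,0,0,0,5,0,-1,0,0,0,0,5])

```text
t: 29.82
position: [0.6628, -0.0087, 0.045]
tool_rot: [-0.276, 1.566, 1.296]
wrist_force: [-1.9, 9.3, 7.5]
opening: 0.147
```

```bash
python3 look.py 21 wrist scene; python3 - <<'E'
from h import *
crop(cv2.imread("pics/scene21.png"),235,160,130,100,6,"s21")
E
```

```text
29.8167 [ 0.6628 -0.0087  0.045 ] jaw [-0.001  1.     0.004] x [ 0.001  0.004 -1.   ] [ 0.11  0.7  -0.23  1.57  0.19  0.89  1.39] [-1.9  9.3  7.5] 0.14730850457629255
```

View pics/s21.png

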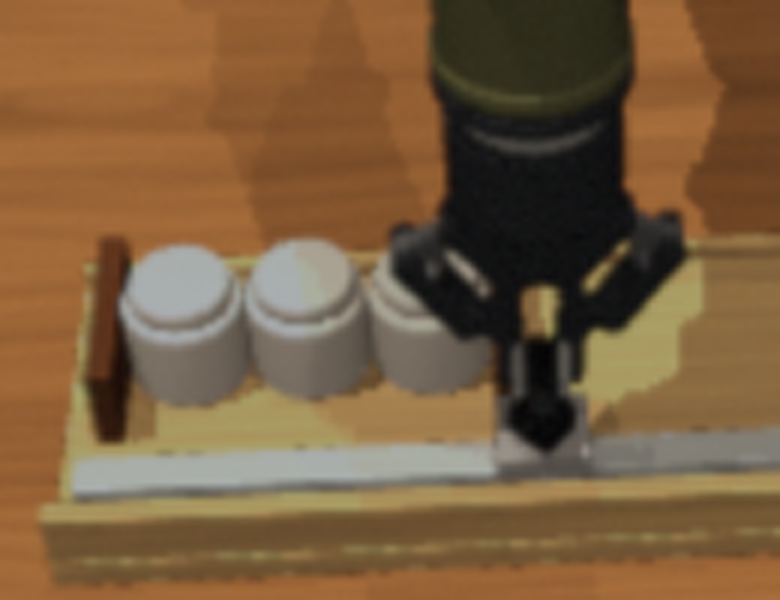

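>>> step_arm(moves=[0,-0.5,0,0,0,0,5,0,-1,0,0,0,0,5])

```text
t: 30.08
position: [0.6628, -0.0087, 0.0451]
tool_rot: [-0.235, 1.565, 1.337]
wrist_force: [-2.0, 10.7, 6.6]
opening: 0.148
```

>>> step_arm(moves=[0,0,0,0,0,-0.1,5,0,0,0,0,0,-0.2,5,0,0,0,0,0,-0.3,5,0,0,0,0,0,-0.4,5,0,0,0,0,0,-0.5,5,0,0,0,0,0,-0.6,5,0,0,0,0,0,-0.7,5,0,0,0,0,0,-0.8,5,0,0,0,0,0,-0.9,5,0,0,0,0,0,-1.0,5])

```text
t: 30.92
position: [0.6635, -0.0074, 0.045]
tool_rot: [0.673, 1.564, 1.242]
wrist_force: [-0.1, 12.9, 6.2]
opening: 0.151
```

>>> step_arm(moves=[0,0,0,0,0,-0.1,5,0,0,0,0,0,-0.2,5,0,0,0,0,0,-0.3,5,0,0,0,0,0,-0.38,5,0,0,0,0,0,-0.42,5,0,0,0,0,0,-0.45,5,0,0,0,0,0,-0.45,5])

```text
t: 31.5
position: [0.6641, -0.0071, 0.0454]
tool_rot: [0.972, 1.564, 1.096]
wrist_force: [0.9, 13.4, 7.8]
opening: 0.147
```

```bash
python3 look.py 22 wrist scene; python3 -c "
from h import *
print(arm.sense()['torque'])
crop(cv2.imread('pics/scene22.png'),235,160,130,100,6,'s22')"
```

```text
31.5 [ 0.6641 -0.0071  0.0454] jaw [0.992 0.124 0.004] x [ 0.003  0.006 -1.   ] [-0.12  0.7   0.18  1.58 -0.16  0.87  0.24] [ 0.9 13.4  7.8] 0.14719386688769706
[ 2.71425172 -0.12812934  0.83322476]
```

View pics/wrist22.png

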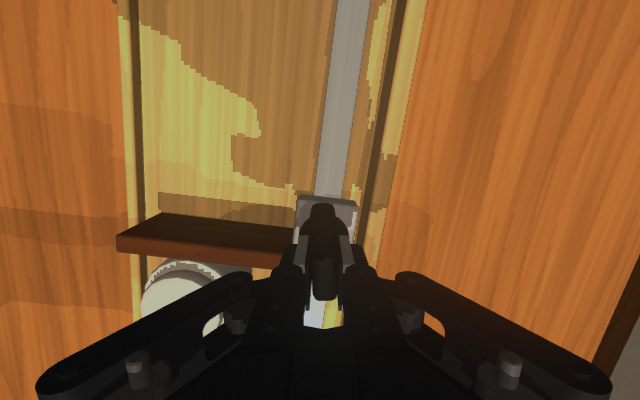

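View pics/s22.png

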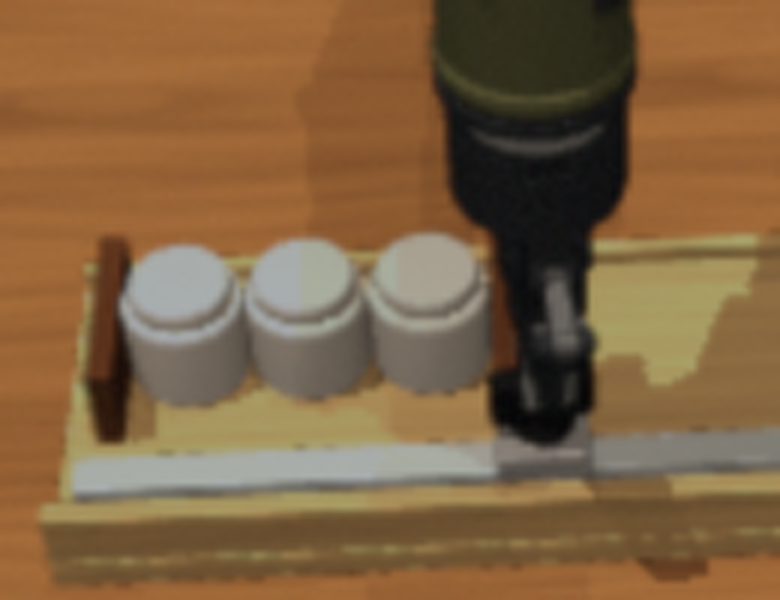

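>>> step_arm(moves=[0,1,0,0,0,0,25,0,2,0,0,0,0,36,0,2,0,0,0,0,36,0,2,0,0,0,0,36,0,2,30,0,0,0,36,0,2,70,0,0,0,40,0,2,110,0,0,0,60,0,2,150,0,0,0,85,-30,25,160,0,0,0,85,-60,50,160,0,0,0,85])

```text
t: 32.43
position: [0.605, 0.0334, 0.2077]
tool_rot: [-0.279, 1.563, -0.164]
wrist_force: [0.5, 1.7, 0.8]
opening: 0.988
```

>>> step_arm(moves=[0,0,0,0,0,0,85,0,0,0,0,0,0,85])

```text
t: 32.6
position: [0.6009, 0.0377, 0.2044]
tool_rot: [2.015, 1.57, 2.137]
wrist_force: [0.4, -1.7, 0.6]
opening: 0.996
```

```bash
python3 look.py 23 wrist scene top; python3 -c "
from h import *
crop(cv2.imread('pics/scene23.png'),235,160,130,100,6,'s23')"
```

```text
32.6 [0.6009 0.0377 0.2044] jaw [ 0.993  0.122 -0.   ] x [-0.001  0.001 -1.   ] [-0.24  0.47  0.21  1.55 -0.11  1.14  0.12] [ 0.4 -1.7  0.6] 0.9956559798369358
```

View pics/wrist23.png

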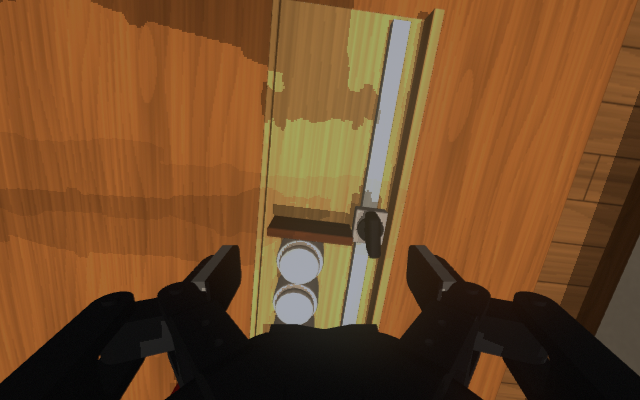

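View pics/s23.png

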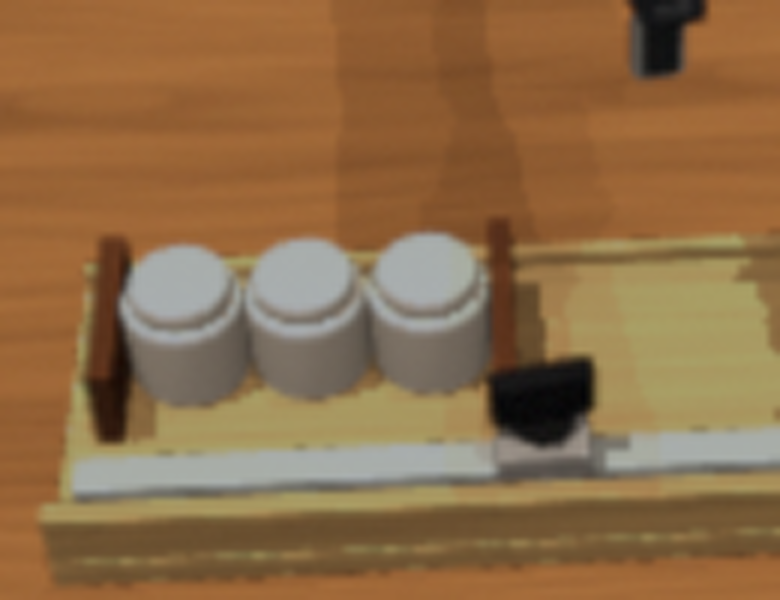

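>>> step_arm(moves=[0,-25,20,0,0,0,85,0,-55,40,0,0,0,85,0,-85,60,0,0,0,85,0,-115,60,0,0,0,85,-10,-145,60,0,0,0,85,-20,-175,60,0,0,-0.05,85,-20,-205,60,0,0,-0.12,85,-20,-235,60,0,0,-0.12,85,-20,-260,60,0,0,-0.12,85,-20,-260,60,0,0,-0.12,85])

```text
t: 33.58
position: [0.5806, -0.2325, 0.2632]
tool_rot: [-1.963, 1.565, -1.973]
wrist_force: [0.0, -0.5, -0.2]
opening: 0.996
```

>>> step_arm(moves=[0,0,0,0,0,0,85,0,0,0,0,0,0,85])

```text
t: 33.75
position: [0.5826, -0.224, 0.2632]
tool_rot: [2.603, 1.57, 2.602]
wrist_force: [-0.0, -0.1, -0.9]
opening: 0.995
```

```bash
python3 look.py 24 wrist top; python3 -c "
from h import *
crop(cv2.imread('pics/wrist24.png'),240,90,170,170,4,'w24')
crop(cv2.imread('pics/top24.png'),240,140,160,115,5,'t24')"
```

```text
33.75 [ 0.5826 -0.224   0.2632] jaw [ 1.    -0.001 -0.001] x [-0.001  0.001 -1.   ] [ 0.16  0.47  0.29  1.38 -0.14  1.31  0.45] [-0.  -0.1 -0.9] 0.9952824511543547
```

View pics/wrist24.png

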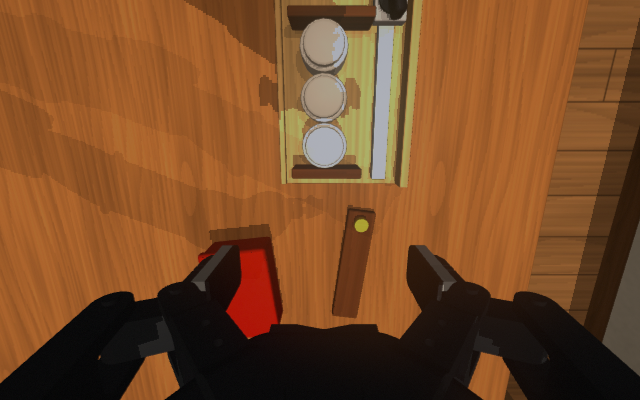

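View pics/w24.png

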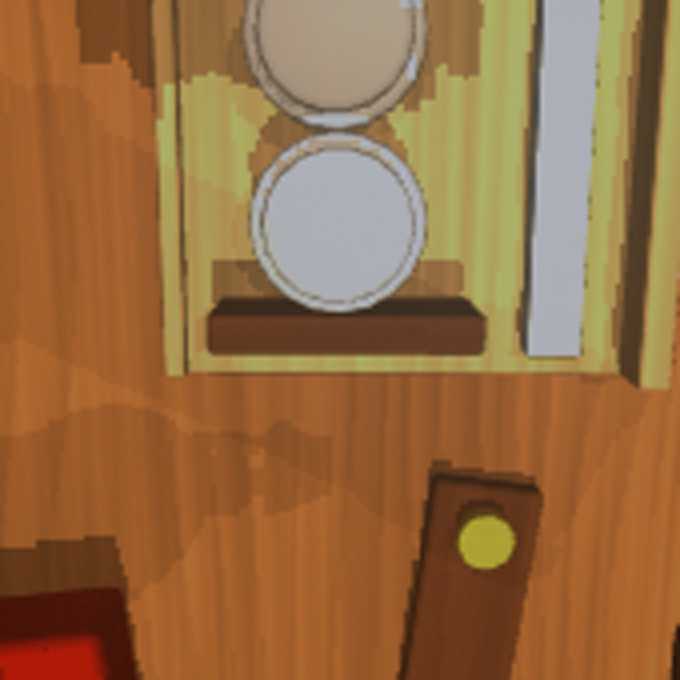

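View pics/top24.png

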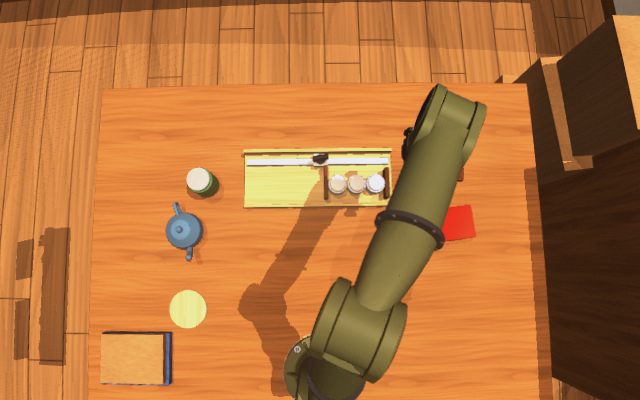

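```bash
python3 -c "
from h import *
im=cv2.imread('pics/wrist24.png')
c=cv2.resize(im[145:185,290:365],None,fx=10,fy=10,interpolation=cv2.INTER_NEAREST);cv2.imwrite('pics/w24z.png',c)
c=cv2.resize(im[0:80,280:380],None,fx=7,fy=7,interpolation=cv2.INTER_NEAREST);cv2.imwrite('pics/w24y.png',c)
"
```

```text
(no output)
```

View pics/w24z.png

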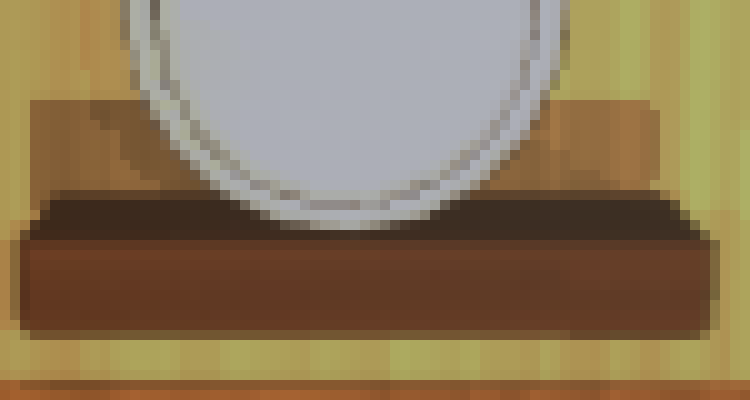

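View pics/w24y.png

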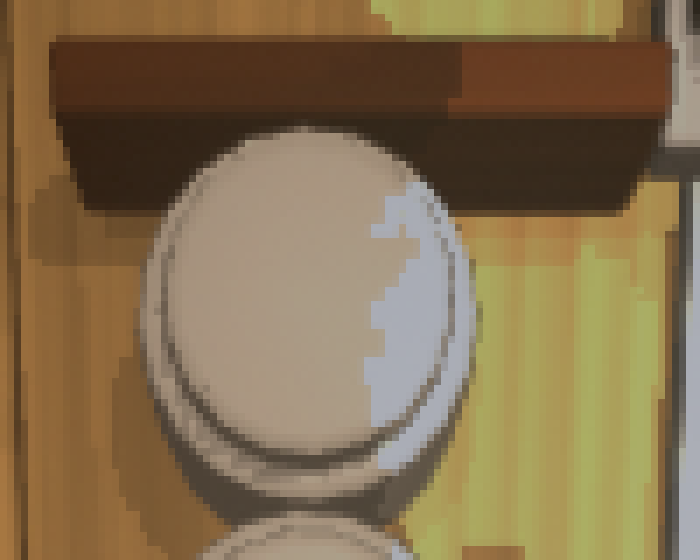

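View pics/t24.png

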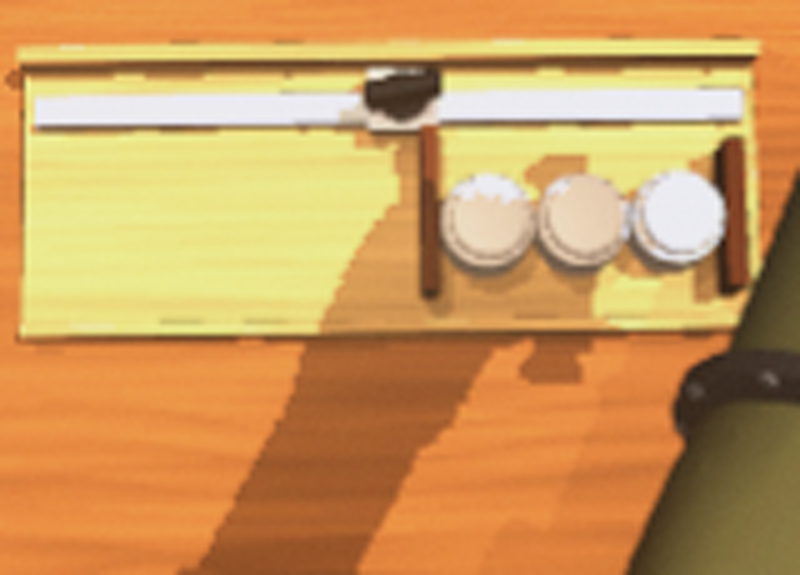

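```bash
python3 - <<'E'
from h import *
p=arm.camera_params("wrist"); p["cam_to_world"]=np.load("pics/wrist24.npy")
a=px2w(p,[(324,145+23.9-.5)],.068);b=px2w(p,[(324,110/7-.5)],.070);c=px2w(p,[(324,145+22.9-.5)],.068)
print(a,b,c,b[0,1]-a[0,1])
j=px2w(p,[(324.5,146),(323.5,97),(324,43)],.08); print(j)
# frame compare before/after in scene: stop region shift via subpixel correlation
A=cv2.cvtColor(cv2.imread("pics/scene21.png"),cv2.COLOR_BGR2GRAY).astype(np.float32)
A2=cv2.cvtColor(cv2.imread("pics/scene22.png"),cv2.COLOR_BGR2GRAY).astype(np.float32)
B=cv2.cvtColor(cv2.imread("pics/scene23.png"),cv2.COLOR_BGR2GRAY).astype(np.float32)
def sub(X,Y,x0,x1,y0,y1): return cv2.phaseCorrelate(X[y0:y1,x0:x1].copy(),Y[y0:y1,x0:x1].copy())
print("jar1",sub(A,B,252,278,198,230),"carriage",sub(A,B,312,340,232,244), sub(A2,B,312,340,232,244))
for X in (A,A2,B): print(X[236,310:340].astype(int))
E
```

```text
[[ 0.58152315 -0.20960942  0.068     ]] [[ 0.58127678 -0.02921333  0.07      ]] [[ 0.58152132 -0.20826089  0.068     ]] 0.18039608282259648
[[ 0.58211556 -0.17929347  0.08      ]
 [ 0.58078446 -0.12045831  0.08      ]
 [ 0.5813157  -0.06115778  0.08      ]]
jar1 ((0.4808496819103496, -0.013296652481610494), 0.9930047122416673) carriage ((0.5627190407428095, -0.32465462707283166), 0.6755119522412618) ((0.08899569312035638, -0.03281512799535147), 0.8346711801158058)
[171 170 171 170 168 169 158 140 140 140 136 130 122 112 102  84  77  82
  84  84  83  85 101  99 110 114 115 116 117 116]
[170 169 167 166 158 155 152 133 127 125 124 118 113 112 108 108 104  98
 103 103 103 100  91  96 120 126 128 128 129 129]
[170 170 170 170 166 159 154 135 138 139 137 129 124 122 120 118 115 108
 106 104 103 103 107 101 110 122 160 168 169 169]
```

```bash
python3 - <<'E'
from h import *
p=arm.camera_params("scene")
cv2.imwrite("pics/scene25.png",arm.read_camera("scene"))
G={n:cv2.cvtColor(cv2.imread(f"pics/scene{n}.png"),cv2.COLOR_BGR2GRAY) for n in (20,21,22,23,25)}
for n,g in G.items():
    print(n,"jar1 row218",g[218,246:282].tolist())
    print(n,"cheek row225",g[225,246:262].tolist())
    print("  jar3/stop row 215",g[215,292:325].tolist())
print(w2px(p,[[.582,-.179,.05],[.583,-.179,.05],[.582,-.178,.05]]))
E
```

```text
20 jar1 row218 [112, 110, 143, 111, 71, 61, 59, 52, 30, 18, 30, 73, 103, 112, 115, 116, 118, 118, 118, 117, 115, 111, 108, 106, 104, 101, 100, 96, 92, 88, 81, 78, 99, 108, 111, 113]
20 cheek row225 [119, 149, 149, 96, 43, 31, 31, 26, 20, 22, 51, 94, 103, 101, 101, 108]
  jar3/stop row 215 [102, 95, 91, 86, 79, 74, 97, 107, 111, 114, 117, 121, 129, 130, 129, 129, 125, 117, 99, 68, 40, 31, 25, 26, 35, 31, 19, 17, 19, 19, 22, 43, 75]
21 jar1 row218 [112, 111, 142, 111, 72, 61, 61, 51, 30, 23, 57, 99, 111, 114, 116, 118, 118, 118, 118, 115, 112, 108, 105, 103, 102, 100, 98, 93, 89, 83, 75, 97, 109, 111, 113, 114]
21 cheek row225 [119, 150, 148, 96, 45, 31, 29, 27, 19, 22, 50, 93, 100, 99, 107, 111]
  jar3/stop row 215 [94, 90, 85, 78, 71, 96, 108, 111, 115, 120, 122, 130, 131, 130, 128, 122, 108, 91, 57, 30, 22, 23, 28, 27, 23, 20, 19, 16, 14, 27, 62, 78, 81]
22 jar1 row218 [112, 110, 141, 110, 71, 60, 60, 50, 29, 24, 55, 98, 110, 113, 115, 117, 117, 118, 117, 113, 111, 107, 105, 103, 101, 99, 97, 92, 88, 82, 74, 98, 107, 111, 113, 114]
22 cheek row225 [118, 148, 148, 96, 44, 31, 32, 27,
[... 464 characters left out ...]
110]
  jar3/stop row 215 [101, 96, 91, 83, 74, 97, 107, 111, 116, 119, 125, 133, 135, 135, 135, 129, 124, 118, 110, 105, 101, 97, 93, 85, 65, 61, 61, 61, 63, 78, 82, 82, 83]
25 jar1 row218 [105, 103, 135, 104, 66, 57, 57, 47, 29, 24, 57, 98, 110, 114, 116, 117, 118, 119, 117, 114, 111, 108, 105, 103, 102, 99, 97, 94, 89, 82, 75, 97, 106, 99, 97, 100]
25 cheek row225 [112, 142, 143, 92, 43, 32, 29, 28, 20, 21, 50, 92, 99, 100, 107, 109]
  jar3/stop row 215 [100, 95, 91, 84, 72, 82, 105, 112, 117, 120, 126, 133, 134, 135, 134, 130, 125, 118, 111, 105, 101, 98, 94, 85, 66, 66, 67, 64, 72, 107, 115, 114, 116]
[[265.22320393 212.80543557]
 [265.20241419 213.05557201]
 [265.56254328 212.78972699]]
```

```bash
python3 - <<'E'
from h import *
im=cv2.imread('pics/wrist23.png')
a=cv2.resize(im[195:265,340:400],None,fx=8,fy=8,interpolation=cv2.INTER_CUBIC)
cv2.imwrite('pics/k23.png',a)
t0=cv2.imread('pics/top0.png');t1=cv2.imread('pics/top24.png')
cv2.imwrite('pics/kt.png',np.vstack([cv2.resize(t0[148:172,325:370],None,fx=12,fy=12,interpolation=cv2.INTER_CUBIC),cv2.resize(t1[148:172,298:343],None,fx=12,fy=12,interpolation=cv2.INTER_CUBIC)]))
E
```

```text
(no output)
```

View pics/k23.png

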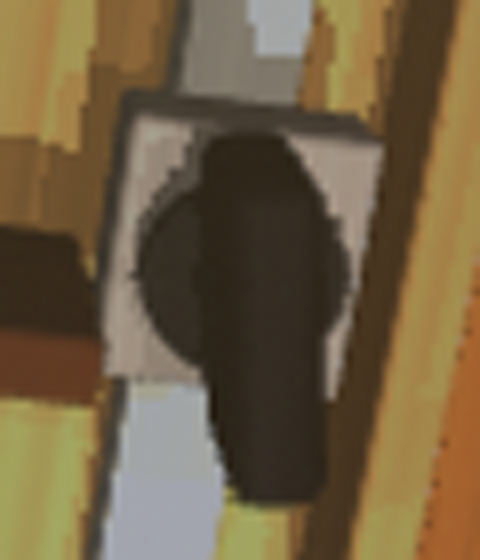

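View pics/kt.png

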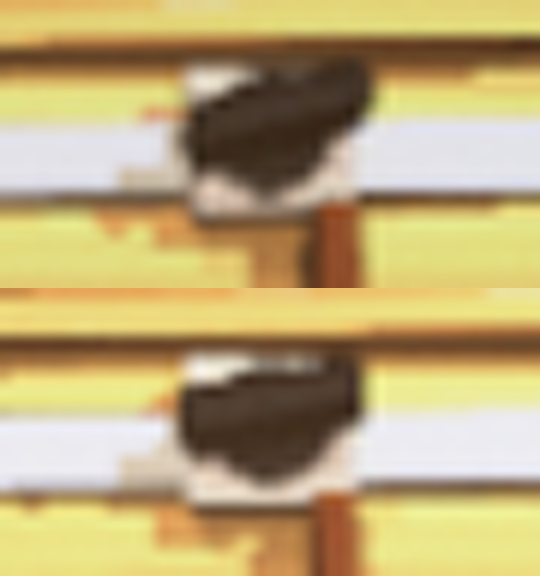

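```bash
python3 -c "
from station import arm
print(arm.close_job(), arm.sense()['t'])"
```

```text
the job is handed in; nothing more can be done
the job is handed in; nothing more can be done
```

The job is handed in. All three white tea jars that were on the ledge stand upright in one row on the shelf between the fixed end and the stop. The stop is slid up against them and the clamp knob is turned fully tight.

I loosened the knob, slid the stop back about 170 mm, and placed the jars with a 25 N grip. I then slid the stop up gently and tightened the knob.

**Last checks**
- **Snug:** While pressing, the stop stopped moving as the push rose to about 11 N, and the wrist force reached at most about 13 N while tightening. The clear distance measured from the wrist camera is 180.4 mm, against 180 mm for three jars. In one enlarged picture there was about one pixel (roughly 1 mm) between the first jar's rim and the fixed end, which I took as edge blur.
- **Row line:** The jar centres lie about 2 mm from the row line, within the allowed 18 mm.
- **Knob:** It was pushed against its end stop with about 0.8 N m, and the bar lies at least as far round as at the start.
- **After letting go:** An image-shift check between before and after tightening suggested about half a pixel of movement. Comparing the pixels directly showed nothing had moved.
- **Other things:** The candy tin, teapot, glass jar and incense holder were not touched and look in place.

**Disagreement found on the way:** The fingertips sit about 35 mm higher than the reported tool position says. My first try at the knob therefore closed above it without touching anything, and I corrected the height from the pictures after that.

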